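Ready the red jar and its table lights for the shot

TASK

Get the red glass jar and its lights ready for the next shot: unscrew the jar's cap (do not wrench it off) and lay it flat on the round felt mat, then work the long bottle brush inside the jar from the bottom up towards the neck and back, so that it reaches the bottom at least three times, and put the brush back upright in its stand, down on its collar. Push every lamp head that is on the table fully home on a spigot of the light rail, one to a spigot, and leave the other things on the table where they are.

Things in the scene. Friction and masses are not known exactly. Their poses are not given: they have to be found in the camera images.
- jar: Red glass jar fixed to the table, 90 mm across and 81 mm high to the shoulder, with a threaded neck above it: rim 115 mm above the table, neck bore 33 mm, glass floor 6 mm above the table. Origin at the centre of its underside, z up.
- jar_rim (a point): Centre of the jar's mouth, level with the rim.
- cap_mid (a point): Aluminium screw cap, 56 mm across, 34 mm high, 60 g; point at its centre, z out of its top. Screwed down at the start, top 14 mm above the rim. Right-hand thread, 15 mm a turn, 1 mm play: turned anticlockwise from above it rises 2.4 mm per rad (the hand must rise with it), stays where it is let go, and is free after about 4.3 rad; then lift it straight up 15 mm more.
- felt_mat: Round grey felt mat fixed to the table, 130 mm across, 5 mm thick. Origin at the centre of its underside.
- brush_mid (a point): Bottle brush, upright in its stand, 204 mm long, 70 g. Point on its axis, half-way up (102 mm from the tip); z along it to the handle's end. From the tip: stiff black bristles 22 mm across for 90 mm, thin stem, round collar 48 mm across at 112 to 117 mm, wooden handle 20 mm across up to 204 mm (grip it about 165 mm from the tip).
- brush_tip (a point): The brush's lower (bristle) end, on its axis.
- brush_stand: White tube fixed to the table with the brush in it: foot 68 mm across, tube 46 mm outside, bore 36 mm, rim 122 mm above the table. The brush hangs in it by its collar on the rim, tip 10 mm above the table. Origin at the centre of its underside.
- rail: Dark steel light rail fixed to the table, 240 mm long (along its own x), 52 mm wide, 24 mm high, with three upright steel spigots 80 mm apart along its middle. Each spigot is 16 mm across and 32 mm high with a tapered tip. Origin at the centre of its underside.
- spigot1 (a point): Foot of spigot 1 of 3, on its axis at the rail's top face (24 mm above the table).
- spigot2 (a point): Foot of spigot 2 of 3, on its axis at the rail's top face (24 mm above the table).
- spigot3 (a point): Foot of spigot 3 of 3, on its axis at the rail's top face (24 mm above the table).
- lamp1_mid (a point): Small squat lamp head (one to three of these are on the table), 58 mm high, 200 g: a heavy dark foot 70 mm across and 12 mm high, a black sleeve 44 mm across above it, and on top an aluminium drum 52 mm across from 35 to 55 mm up (grip it there), with a white lens. Open below: a 20 mm bore 35 mm deep. Point on its axis, 29 mm above its foot; z up. Fully home its foot rests on the rail.
- lamp2_mid (a point): Small squat lamp head (one to three of these are on the table), 58 mm high, 200 g: a heavy dark foot 70 mm across and 12 mm high, a black sleeve 44 mm across above it, and on top an aluminium drum 52 mm across from 35 to 55 mm up (grip it there), with a white lens. Open below: a 20 mm bore 35 mm deep. Point on its axis, 29 mm above its foot; z up. Fully home its foot rests on the rail.
- lamp3_mid (a point): Small squat lamp head (one to three of these are on the table), 58 mm high, 200 g: a heavy dark foot 70 mm across and 12 mm high, a black sleeve 44 mm across above it, and on top an aluminium drum 52 mm across from 35 to 55 mm up (grip it there), with a white lens. Open below: a 20 mm bore 35 mm deep. Point on its axis, 29 mm above its foot; z up. Fully home its foot rests on the rail.
- tumbler: Bystander: glass tumbler 60 mm across, 85 mm high. Origin under its centre.
- lens: Bystander: black lens barrel 60 mm across, 72 mm high. Origin under its centre.
- tape: Bystander: roll of paper tape lying flat, 90 mm across, 30 mm high. Origin under its centre.
- cleaner: Bystander: small white bottle 52 mm across, 110 mm high. Origin under its centre.
- meter: Bystander: black light meter lying flat, 60 x 100 x 25 mm. Origin under its centre.
- block: Bystander: wooden block 60 x 100 x 30 mm. Origin under its centre.
Things that resemble listed ones, but are neither listed nor needed, are in the scene too. Leave any yellow look-alike of the part that bears lamp1_mid alone.

How it is judged:
By the outcome, as a careful person would: the job done as asked, in the order asked, and still so for the second after the job is handed in, with the robot touching nothing.
Of lamp1, lamp2, lamp3 only 1 to 3 are there at a start; the rules pass over those that are not, and their reading is None.
At some moment in a run one of lamp1, lamp2, lamp3 may be knocked a few centimetres aside while the robot is not near it.
It also fails if it takes over 210 s, if anything falls off the work surface, if the arm or the gripper's body presses on something with over 40 N, if the wrist force passes 120 N, or if a joint passes its speed limit or range.

ROBOT

A 6-joint arm with a two-finger parallel gripper is mounted at the origin on the work surface. World frame = base frame: x ahead of the robot, y to its left, z up, the work surface at z = 0. Lengths are in m, angles in rad, forces in N, time in s.
With the tool pointing down it reaches from about 0.4 to 0.925 m from the base axis. Payload 12.5 kg.
Tool frame: the origin (TCP) lies where the fingers leave the gripper's body, on its centre line; the fingertips stand tips_ahead ahead of it and the grasp point (between the pads) lies 59 mm ahead of it (tips_ahead is the distance from the TCP to the fingertips, in m); x points along the fingers, z is the direction in which the jaws open and shut, and the axes are right-handed (so a half turn about x gives the same grasp; the last joint's range is limited). The gripper opens to 95 mm and grips with 3 to 60 N. Pads are 20 mm wide; open, the fingers measure 119 mm over their backs; the gripper's body (75 mm by 180 mm) begins 59 mm behind the grasp point.
Start: joints at [-1.281, 0.491, 1.559, -0, 1.092, -0.106], TCP at [0.241, -0.577, 0.292] pointing down, gripper open.
Joint ranges: [-3.1, 3.1], [-0.84, 2.19], [0.05, 2.79], [-1.13, 4.28], [0.06, 2.93], [-2.69, 2.69]. Speed limits (rad/s): [2.22, 2.22, 2.79, 3.14, 3.14, 3.14].

INTERFACE

Orientations are given as a unit quaternion [x, y, z, w].
In Python, from rig import read_state, grab_frame, get_calibration, close_job, outline_of, pinpoint, tips_ahead gives the robot as it stands. The module is installed in compiled form; this text tells all that it offers.
- The arm moves only by the tool play_rows, never from a script. Its argument "increments" is a list that holds one entry, the list of rows, each a list of 7 numbers: the shift along the tool's x, y, z in m, then the turn, a rotation vector about the tool's x, y, z in rad, then the finger opening in m, from 0 to 0.0951. In form: [[[dx, dy, dz, wx, wy, wz, gripper], ...]]. A call has 1 to 8 rows; each row is the pose to reach, as a shift and turn from the pose commanded when the call began, along the tool's axes at that moment; what a row does not reach only later rows make up. A row lasts 1/12 s, in which the tool goes at most 41.7 mm and 7.16 degrees, less where a joint would pass 70% of its speed; a pose out of reach is approached as far as the arm can. A call with a gripper value outside its range is refused whole. The fingers move at their own pace and stop on an object; "force" is the grip in N (left out, the last holds). Time passes only in rows, so rows that repeat a pose let the fingers close. It gives the time, the measured TCP pose, the force and the opening at its end, in the units of the state.
- read_state(): the state, without advancing time (a new reading comes with each control period).
- grab_frame(name): name is "side" or "top" or "wrist"; returns the picture (400x640x3 uint8, red, green, blue); there is no depth.
- get_calibration(name): a dict with "fx", "fy", "cx", "cy" (pixels), "R" (3x3) and "t" (3): a world point X has camera coordinates R X + t. Camera axes: x right, y down, z forward; pixel columns grow to the right and rows downward; lengths in m; the calibration is good to about 2 mm. A picture is of the moment at which its call begins: read the wrist's pose just before it. get_calibration takes no time and is no camera call; for the wrist camera it gives the pose at the moment of the call.
- close_job(): hands the job in, once; it reports no verdict.
Trained networks look in the newest picture that a camera, given by its name, has taken for a name from the list of things; names that differ only in an ending like _2 or _b are one class to them, and where a whole thing is asked for, a point or a joint stands for the part that bears it (a point fixed in the world has none). Each returns a list of dicts, best first, with "confidence" (0 to 1); they miss things now and then, are a little off and sometimes report something else, mostly with a low value. They report only what shows in the picture. A call takes as long as a camera call. They do not tell look-alikes from the thing itself.
- outline_of(query, camera): "region" (400x640 bool, what is visible of it) and "point" ([row, column] in pixels, amid what is visible of it).
- pinpoint(query, camera): "point" ([row, column] in pixels: a listed point, or the origin of a listed thing).
The state is a dict: "time_s": time; "q": joint angles; "qvel": joint speeds; "joint_efforts": joint torques, N m; "eef_pos": TCP position; "eef_rot": TCP orientation; "force": force on the tool from outside, world axes, zero at the start; "ft_torque": the same for the moment, N m; "finger_gap": opening from 0.0 (shut) to 1.0 (fully open).
Only numpy, scipy, OpenCV 4.12 (cv2) and the standard library are available. Lean on these libraries where they do the work, as an engineer would, in place of code of your own. Each camera call takes 0.05 s, during which the arm holds its last target.

## Working session

There is one attempt and no reset: what is moved stays moved. The work goes in short steps, Python scripts to look and compute and a tool call to move; the robot and the scene stay as the last step left them, time stands still between calls to the robot, and variables do not carry over. Pictures are saved under pics/ and viewed, and the job is handed in when it is done.

Besides the shell and the picture viewer there is one more tool, called after "Emit:" by a JSON object that holds its "name" and its "arguments", one argument or row to a line. play_rows: Moves the arm, as the interface text tells. Its arguments: {"type":"object","properties":{"increments":{"type":"array","items":{"type":"array","items":{"type":"array","items":{"type":"number"}}}},"force":{"type":"number"}},"required":["increments"]}

```bash
mkdir -p pics; cat > h.py <<'E'
import numpy as np, cv2
from rig import *
from scipy.spatial.transform import Rotation as Rn
def save(name,fn,crop=None,scale=1):
    im=grab_frame(name)
    o=im
    if crop: r0,r1,c0,c1=crop; o=im[r0:r1,c0:c1]
    if scale!=1: o=cv2.resize(o,None,fx=scale,fy=scale,interpolation=cv2.INTER_CUBIC)
    cv2.imwrite('pics/'+fn,o[:,:,::-1]); return im
def w2p(name,X,c=None):
    c=c or get_calibration(name); X=np.array(X,float)
    p=np.array(c['R'])@X+np.array(c['t']); return np.array([c['fy']*p[1]/p[2]+c['cy'],c['fx']*p[0]/p[2]+c['cx']])
def p2w(name,rc,z,c=None):
    c=c or get_calibration(name); R=np.array(c['R']);t=np.array(c['t'])
    d=R.T@np.array([(rc[1]-c['cx'])/c['fx'],(rc[0]-c['cy'])/c['fy'],1.]); o=-R.T@t
    return o+d*(z-o[2])/d[2]
def st():
    s=read_state(); print('t',round(s['time_s'],2),'pos',np.round(s['eef_pos'],4),'q',np.round(s['q'],3),'F',np.round(s['force'],1),'gap',round(s['finger_gap'],3)); 
    print(np.round(Rn.from_quat(s['eef_rot']).as_matrix(),3).tolist()); return s
E
python3 - <<'E'
from h import *
st(); print(tips_ahead)
for n in ['top','side','wrist']:
    c=get_calibration(n); save(n,n+'0.png'); print(n,np.round(-np.array(c['R']).T@np.array(c['t']),3),np.round(c['R'],2).tolist(),c['fx'])
E
```

```text
t 0.0 pos [ 0.2409 -0.5765  0.2916] q [-1.281  0.492  1.559  0.     1.092 -0.106] F [ 0.7  1.2 -0.1] gap 1.003
[[-0.0, 0.923, 0.386], [0.001, 0.386, -0.923], [-1.0, 0.0, -0.001]]
0.0776
top [ 0.385 -0.037  1.484] [[-0.01, -1.0, -0.01], [-0.99, 0.02, -0.13], [0.13, 0.01, -0.99]] 427.21013564040135
side [-0.121  0.808  1.149] [[-0.77, -0.63, 0.01], [-0.45, 0.54, -0.71], [0.45, -0.56, -0.7]] 434.67503849829035
wrist [ 0.302 -0.551  0.384] [[0.38, -0.92, -0.0], [-0.9, -0.37, 0.24], [-0.22, -0.09, -0.97]] 341.69078478936837
```

View pics/top0.png

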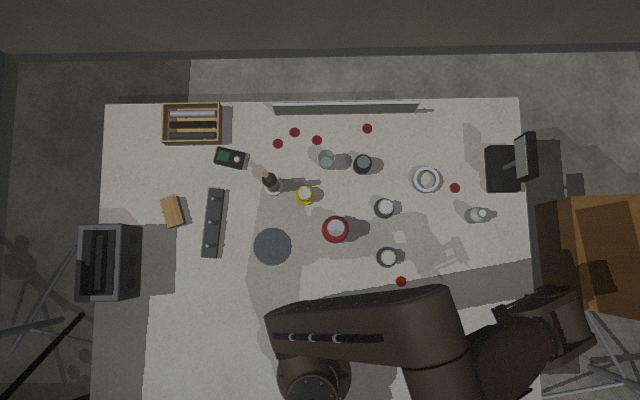

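View pics/side0.png

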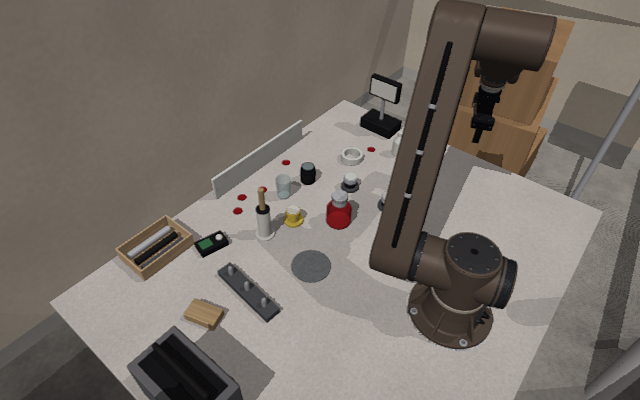

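View pics/wrist0.png

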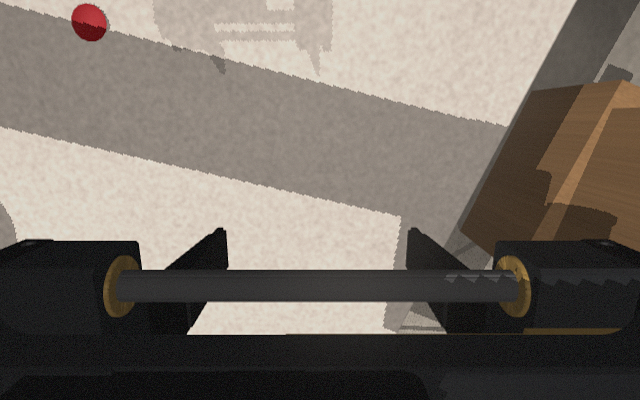

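```bash
python3 - <<'E'
from h import *
names={'jar_rim':.115,'cap_mid':.112,'jar':0,'felt_mat':0,'brush_mid':.112,'brush_tip':.01,'brush_stand':0,'rail':0,'spigot1':.024,'spigot2':.024,'spigot3':.024,'lamp1_mid':.029,'lamp2_mid':.029,'tumbler':0,'lens':0,'cleaner':0,'tape':0,'meter':0,'block':0}
for cam in ['top','side']:
    grab_frame(cam)
    for n,z in names.items():
        print(cam,n,[(np.round(d['point'],1).tolist(),round(d['confidence'],2),np.round(p2w(cam,d['point'],z)[:2],3).tolist()) for d in pinpoint(n,cam)[:5]])
st()
im=save('top','top1.png',(90,300,90,540),1.75)
E
```

```text
top jar_rim [([227.3, 331.0], 0.81, [0.479, -0.063]), ([245.2, 271.3], 0.17, [0.425, 0.129])]
top cap_mid [([226.8, 333.7], 0.47, [0.481, -0.071])]
top jar [([228.6, 332.4], 0.54, [0.482, -0.069])]
top felt_mat [([246.0, 269.8], 0.57, [0.425, 0.148])]
top brush_mid [([177.1, 268.2], 0.58, [0.646, 0.14]), ([223.2, 207.8], 0.48, [0.498, 0.335])]
top brush_tip []
top brush_stand [([183.5, 271.2], 0.65, [0.644, 0.143])]
top rail [([223.1, 213.5], 0.8, [0.507, 0.345]), ([211.9, 173.3], 0.55, [0.549, 0.487]), ([186.6, 274.5], 0.16, [0.633, 0.132])]
top spigot1 [([221.7, 214.9], 0.84, [0.51, 0.334]), ([246.8, 209.3], 0.76, [0.425, 0.352]), ([199.6, 216.1], 0.66, [0.587, 0.331]), ([230.9, 332.1], 0.5, [0.473, -0.068])]
top spigot2 [([221.7, 214.9], 0.84, [0.51, 0.334]), ([246.8, 209.3], 0.76, [0.425, 0.352]), ([199.6, 216.1], 0.66, [0.587, 0.331]), ([230.9, 332.1], 0.5, [0.473, -0.068])]
top spigot3 [([221.7, 214.9], 0.84, [0.51, 0.334]), ([246.8, 209.3], 0.76, [0.425, 0.352]), ([199.6, 216.1], 0.66, [0.587, 0.331]), ([230.9, 332.1], 0.5, [0.473, -0.068])]
top lamp1_mid [([157.5, 230.2], 0.6
[... 1890 characters left out ...]
 0.62, [0.71, -0.046])]
side lens [([265.7, 307.4], 0.71, [0.431, 0.149]), ([180.0, 310.9], 0.63, [0.689, -0.18]), ([199.4, 391.1], 0.46, [0.386, -0.29])]
side cleaner [([151.5, 397.2], 0.51, [0.522, -0.556]), ([289.6, 248.2], 0.27, [0.514, 0.337])]
side tape [([161.8, 348.3], 0.71, [0.642, -0.366])]
side meter [([247.2, 212.6], 0.84, [0.727, 0.295]), ([196.4, 284.2], 0.73, [0.707, -0.044]), ([182.0, 350.8], 0.19, [0.561, -0.272])]
side block [([315.1, 204.7], 0.59, [0.549, 0.482]), ([272.4, 233.3], 0.33, [0.597, 0.322])]
t 2.15 pos [ 0.241  -0.5767  0.2923] q [-1.281  0.491  1.559  0.     1.092 -0.106] F [ 0.2 -0.5 -0.1] gap 1.0
[[0.0, 0.923, 0.386], [-0.0, 0.386, -0.923], [-1.0, 0.0, 0.0]]
```

View pics/top1.png

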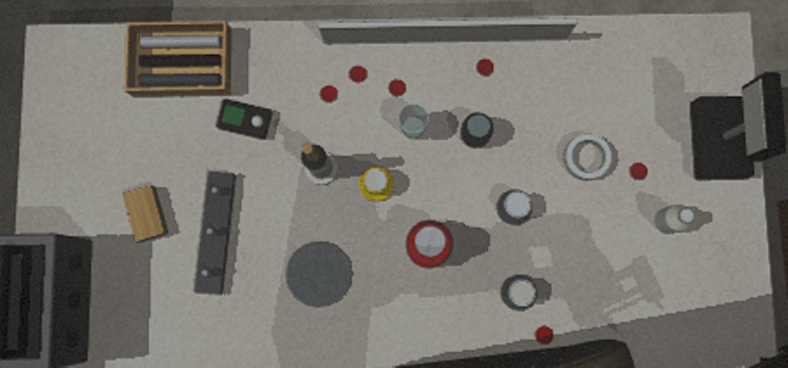

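```bash
cat >> h.py <<'E'
def plan(x,y,z,yaw=None,grasp=True):
    """tool-down target (grasp point xyz if grasp), yaw of tool z in world. prints tool-frame shift & wx"""
    s=read_state(); R=Rn.from_quat(s['eef_rot']).as_matrix(); p=np.array(s['eef_pos'])
    T=np.array([x,y,z+(0.059 if grasp else 0)])
    cy=np.arctan2(R[1,2],R[0,2])
    if yaw is None: yaw=cy
    zt=np.array([np.cos(yaw),np.sin(yaw),0]); xt=np.array([0,0,-1.]); Rt=np.stack([xt,np.cross(zt,xt),zt],1)
    d=R.T@(T-p); rv=Rn.from_matrix(R.T@Rt).as_rotvec()
    print('PLAN d',np.round(d,4).tolist(),'rv',np.round(rv,3).tolist(),'dist',round(np.linalg.norm(d),3),'rows',round(max(np.linalg.norm(d)/.0417,np.linalg.norm(rv)/.125),1),'yaw now',round(cy,3),'q',np.round(s['q'],2),'t',round(s['time_s'],1))
E
python3 -c "
from h import *
plan(.46,-.2,.36,grasp=False)"
```

```text
PLAN d [-0.0678, 0.3473, -0.2631] rv [-0.0, 0.0, 0.0] dist 0.441 rows 10.6 yaw now -1.175 q [-1.28  0.49  1.56 -0.    1.09 -0.11] t 2.2
```

Emit:
{"name": "play_rows", "arguments": {
  "increments": [
    [[-0.068,0.347,-0.263,0,0,0,0.095],[-0.068,0.347,-0.263,0,0,0,0.095],[-0.068,0.347,-0.263,0,0,0,0.095],[-0.068,0.347,-0.263,0,0,0,0.095],[-0.068,0.347,-0.263,0,0,0,0.095],[-0.068,0.347,-0.263,0,0,0,0.095],[-0.068,0.347,-0.263,0,0,0,0.095],[-0.068,0.347,-0.263,0,0,0,0.095]]
  ]
}}

```text
time_s: 2.87
eef_pos: [0.407, -0.2901, 0.3442]
eef_rot: [0.392, 0.588, -0.392, 0.589]
force: [0.5, -0.8, -0.2]
finger_gap: 1.002
```

```bash
python3 -c "
from h import *
plan(.46,-.2,.36,grasp=False)"
```

```text
PLAN d [-0.0158, 0.0836, -0.0627] rv [0.0, 0.0, -0.0] dist 0.106 rows 2.5 yaw now -1.175 q [-0.75  0.26  1.79 -0.    1.1   0.42] t 2.9
```

Emit:
{"name": "play_rows", "arguments": {
  "increments": [
    [[-0.016,0.084,-0.063,0,0,0,0.095],[-0.016,0.084,-0.063,0,0,0,0.095],[-0.016,0.084,-0.063,0,0,0,0.095],[-0.016,0.084,-0.063,0,0,0,0.095]]
  ]
}}

```text
time_s: 3.2
eef_pos: [0.4613, -0.1981, 0.3607]
eef_rot: [0.391, 0.589, -0.391, 0.59]
force: [0.6, -0.3, -0.6]
finger_gap: 0.999
```

```bash
python3 - <<'E'
from h import *
st()
im=save('wrist','w1.png')
save('top','t2.png')
E
```

```text
t 3.2 pos [ 0.4613 -0.1981  0.3607] q [-5.380e-01  2.450e-01  1.758e+00  1.000e-03  1.137e+00  6.330e-01] F [ 0.6 -0.3 -0.6] gap 0.999
[[0.002, 0.921, 0.389], [-0.0, 0.389, -0.921], [-1.0, 0.002, 0.001]]
```

View pics/w1.png

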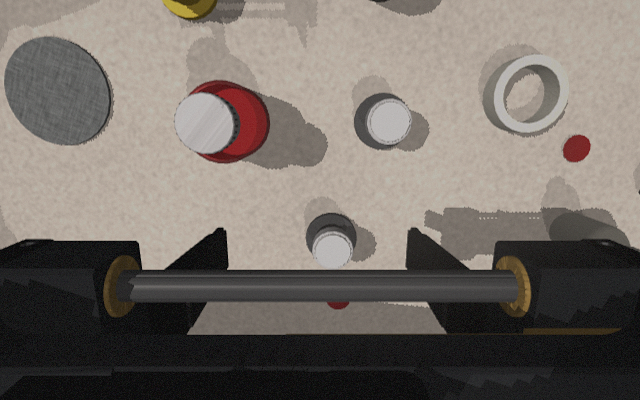

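View pics/t2.png

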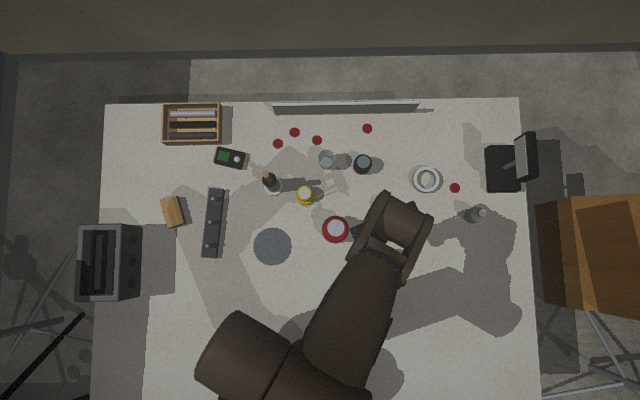

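```bash
python3 - <<'E'
from h import *
im=cv2.imread('pics/w1.png')[:,:,::-1].astype(int)
mx=im.max(2);mn=im.min(2)
def fit(mask,r,c,z,lab):
    n,l,s,cen=cv2.connectedComponentsWithStats(mask.astype(np.uint8))
    k=l[r,c]; 
    cs,_=cv2.findContours((l==k).astype(np.uint8),cv2.RETR_EXTERNAL,cv2.CHAIN_APPROX_NONE)
    h=cv2.convexHull(max(cs,key=len)); e=cv2.fitEllipse(h)
    P=p2w('wrist',(e[0][1],e[0][0]),z)
    # fitted circle from hull back-projected
    pts=np.array([p2w('wrist',(p[0][1],p[0][0]),z)[:2] for p in h])
    A=np.c_[2*pts,np.ones(len(pts))];sol=np.linalg.lstsq(A,(pts**2).sum(1),rcond=None)[0]
    print(lab,s[k],np.round(e[0],1),np.round(P,4),'circ',np.round(sol[:2],4),'diam',round(2*np.sqrt(sol[2]+sol[0]**2+sol[1]**2),4))
for r,c in [(123,207),(120,388),(248,333),(90,57),(150,255)]: print(im[r,c])
white=(mn>185)&(mx-mn<14)
fit(white,123,207,.129,'cap'); fit(white,120,388,.058,'lampA'); fit(white,248,333,.058,'lampB')
grey=(mx<150)&(mx-mn<14); fit(grey,90,57,.005,'mat')
red=(im[:,:,0]-im[:,:,1]>60); fit(red,150,255,.081,'jar')
E
```

```text
[181 176 174]
[186 184 182]
[185 182 181]
[99 99 96]
[65 30 29]Traceback (most recent call last):
  File "<stdin>", line 16, in <module>
  File "<stdin>", line 8, in fit
cv2.error: OpenCV(4.12.0) /io/opencv/modules/imgproc/src/shapedescr.cpp:361: error: (-201:Incorrect size of input array) There should be at least 5 points to fit the ellipse in function 'fitEllipseNoDirect'
```

```bash
python3 - <<'E'
from h import *
im=cv2.imread('pics/w1.png')[:,:,::-1].astype(int)
sm=cv2.GaussianBlur(im.astype(np.float32),(5,5),0)
for r in (123,): print([tuple(sm[r,c].astype(int)) for c in range(165,250,5)])
print([tuple(sm[120,c].astype(int)) for c in range(350,420,4)])
print([tuple(sm[248,c].astype(int)) for c in range(300,365,4)])
E
```

```text
[(np.int64(185), np.int64(177), np.int64(165)), (np.int64(185), np.int64(176), np.int64(164)), (np.int64(179), np.int64(174), np.int64(171)), (np.int64(186), np.int64(183), np.int64(183)), (np.int64(186), np.int64(183), np.int64(181)), (np.int64(185), np.int64(181), np.int64(179)), (np.int64(186), np.int64(182), np.int64(181)), (np.int64(180), np.int64(175), np.int64(174)), (np.int64(178), np.int64(173), np.int64(172)), (np.int64(179), np.int64(175), np.int64(174)), (np.int64(183), np.int64(178), np.int64(176)), (np.int64(184), np.int64(180), np.int64(178)), (np.int64(183), np.int64(178), np.int64(177)), (np.int64(180), np.int64(175), np.int64(174)), (np.int64(65), np.int64(63), np.int64(62)), (np.int64(97), np.int64(47), np.int64(48)), (np.int64(137), np.int64(36), np.int64(38))]
[(np.int64(182), np.int64(170), np.int64(159)), (np.int64(107), np.int64(101), np.int64(97)), (np.int64(79), np.int64(77), np.int64(76)), (np.int64(72), np.int64(70), np.int64(69)), (np.int64(115), np.int64(111), np.int64(110)), (np.int64(162), np.int64(157), np.int64(154)), (np.int64(186), np.int64(183), n
[... 631 characters left out ...]
int64(126), np.int64(120), np.int64(114)), (np.int64(125), np.int64(122), np.int64(120)), (np.int64(175), np.int64(172), np.int64(170)), (np.int64(186), np.int64(183), np.int64(182)), (np.int64(186), np.int64(183), np.int64(182)), (np.int64(186), np.int64(183), np.int64(182)), (np.int64(185), np.int64(182), np.int64(181)), (np.int64(185), np.int64(183), np.int64(181)), (np.int64(186), np.int64(183), np.int64(182)), (np.int64(186), np.int64(183), np.int64(182)), (np.int64(182), np.int64(179), np.int64(178)), (np.int64(132), np.int64(127), np.int64(126)), (np.int64(121), np.int64(113), np.int64(105)), (np.int64(120), np.int64(113), np.int64(106)), (np.int64(118), np.int64(111), np.int64(104))]
```

```bash
cat >> h.py <<'E'
def circ(im,mask,r,c,z,lab,cam='wrist',cal=None):
    cal=cal or get_calibration(cam)
    n,l,s,cen=cv2.connectedComponentsWithStats(mask.astype(np.uint8))
    k=l[int(r),int(c)]
    if k==0: print(lab,'no'); return
    cs,_=cv2.findContours((l==k).astype(np.uint8),cv2.RETR_EXTERNAL,cv2.CHAIN_APPROX_NONE)
    h=cv2.convexHull(max(cs,key=len)); e=cv2.fitEllipse(h)
    pts=np.array([p2w(cam,(p[0][1],p[0][0]),z,cal)[:2] for p in h])
    A=np.c_[2*pts,np.ones(len(pts))];sol=np.linalg.lstsq(A,(pts**2).sum(1),rcond=None)[0]
    print(lab,s[k],'px rc',np.round(e[0][::-1],1),'P',np.round(p2w(cam,e[0][::-1],z,cal)[:2],4),'circ',np.round(sol[:2],4),'diam',round(2*np.sqrt(sol[2]+sol[0]**2+sol[1]**2),4))
    return sol[:2]
def metal(im,th=135):
    sm=cv2.GaussianBlur(im.astype(np.float32),(5,5),0)
    m=(sm.min(2)>th)&((sm[:,:,0]-sm[:,:,2])<0.05*sm[:,:,0])
    return cv2.morphologyEx(m.astype(np.uint8),cv2.MORPH_OPEN,np.ones((5,5)))
E
python3 - <<'E'
from h import *
im=cv2.imread('pics/w1.png')[:,:,::-1].astype(int)
m=metal(im)
circ(im,m,123,207,.129,'cap');circ(im,m,120,388,.058,'A');circ(im,m,248,333,.058,'B')
mx=im.max(2);mn=im.min(2)
sm=cv2.GaussianBlur(im.astype(np.float32),(5,5),0)
circ(im,(sm.max(2)<130)&(sm[:,:,0]-sm[:,:,2]<8),90,57,.005,'mat')
circ(im,sm[:,:,0]-sm[:,:,1]>40,140,255,.081,'jar')
E
```

```text
cap [ 175   94   58   58 2673] px rc [122.7 203.6] P [ 0.4763 -0.0808] circ [ 0.4758 -0.081 ] diam 0.053
A [ 367   99   44   45 1526] px rc [121.2 388.6] P [ 0.5482 -0.2511] circ [ 0.5478 -0.2512] diam 0.0485
B [ 313  232   39   37 1113] px rc [249.7 332. ] P [ 0.3822 -0.2535] circ [ 0.382  -0.2536] diam 0.048
mat [   5   37  106  108 8842] px rc [90.5 57.4] P [0.426  0.1357] circ [0.4239 0.1347] diam 0.1291
jar [ 191   81   77   81 2544] px rc [121.3 222. ] P [ 0.4785 -0.0843] circ [ 0.4785 -0.087 ] diam 0.0863
```

```bash
python3 - <<'E'
from h import *
im=cv2.imread('pics/top0.png')[:,:,::-1].astype(int)
sm=cv2.GaussianBlur(im.astype(np.float32),(3,3),0)
print(sm[246,272],sm[246,235:310:4].astype(int).tolist())
circ(im,(sm.max(2)<70)&(sm[:,:,0]-sm[:,:,2]<6),246,272,.005,'mat','top')
circ(im,sm[:,:,0]-sm[:,:,1]>30,238,328,.06,'jar','top')
for p in [(207.5,385.5),(257,387.5)]: print(p2w('top',p,.058))
im=cv2.imread('pics/side0.png')[:,:,::-1].astype(int)
sm=cv2.GaussianBlur(im.astype(np.float32),(3,3),0)
print(sm[266,310])
circ(im,(sm.max(2)<110)&(sm[:,:,0]-sm[:,:,2]<6),266,310,.005,'mat','side')
im=save('top','t3.png',(180,280,230,430),4)
print(pinpoint('jar_rim','top'))
save('side','s3.png',(150,280,210,430),3.5)
plan(.474,-.076,.32,-2.75,grasp=False)
E
```

```text
[77.1875 80.125  80.1875] [[149, 146, 139], [150, 145, 139], [150, 148, 141], [148, 145, 138], [138, 135, 128], [75, 78, 78], [75, 78, 77], [76, 79, 80], [77, 81, 80], [80, 82, 83], [75, 77, 78], [75, 79, 79], [77, 78, 79], [74, 77, 78], [88, 86, 83], [131, 127, 122], [130, 127, 121], [134, 130, 125], [131, 128, 121]]
mat no
jar [322 217  26  26 273] px rc [229.2 334.6] P [ 0.4761 -0.0755] circ [ 0.4762 -0.0755] diam 0.0845
[ 0.54656903 -0.24743511  0.058     ]
[ 0.38197143 -0.24842571  0.058     ]
[91.8125 93.25   94.875 ]
mat [292 250  39  33 984] px rc [266.  310.8] P [0.4195 0.1458] circ [0.4209 0.1442] diam 0.1272
[{'point': [178.4, 424.4], 'confidence': 0.67}, {'point': [229.8, 332.9], 'confidence': 0.54}, {'point': [219.9, 210.5], 'confidence': 0.33}, {'point': [230.3, 336.0], 'confidence': 0.25}]
PLAN d [0.0394, 0.0622, -0.1108] rv [1.574, 0.0, 0.0] dist 0.133 rows 12.6 yaw now -1.176 q [-0.55  0.25  1.76 -0.    1.14  0.63] t 3.5
```

View pics/t3.png

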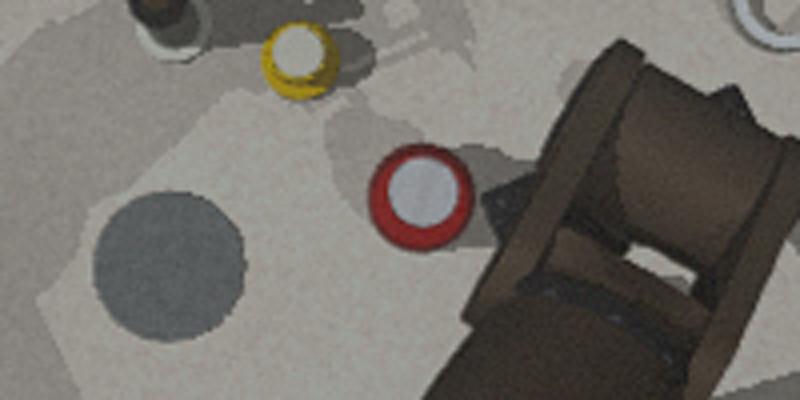

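Emit:
{"name": "play_rows", "arguments": {
  "increments": [
    [[0.039,0.063,-0.111,0.9,0,0,0.095],[0.039,0.063,-0.111,0.9,0,0,0.095],[0.039,0.063,-0.111,0.9,0,0,0.095],[0.039,0.063,-0.111,0.9,0,0,0.095],[0.039,0.063,-0.111,0.9,0,0,0.095],[0.039,0.063,-0.111,0.9,0,0,0.095],[0.039,0.063,-0.111,0.9,0,0,0.095],[0.039,0.063,-0.111,0.9,0,0,0.095]]
  ]
}}

```text
time_s: 4.12
eef_pos: [0.4748, -0.0756, 0.3204]
eef_rot: [-0.61, -0.357, 0.611, -0.357]
force: [-0.1, -0.2, 0.6]
finger_gap: 1.001
```

Emit:
{"name": "play_rows", "arguments": {
  "increments": [
    [[0,0,0,0.65,0,0,0.095],[0,0,0,0.65,0,0,0.095],[0,0,0,0.65,0,0,0.095],[0,0,0,0.65,0,0,0.095],[0,0,0,0.65,0,0,0.095],[0,0,0,0.65,0,0,0.095],[0,0,0,0.65,0,0,0.095]]
  ]
}}

```text
time_s: 4.7
eef_pos: [0.4749, -0.0755, 0.3205]
eef_rot: [-0.692, -0.146, 0.692, -0.146]
force: [-0.4, -0.6, 0.3]
finger_gap: 1.001
```

```bash
python3 - <<'E'
from h import *
st()
im=save('wrist','w2.png')
E
```

```text
t 4.7 pos [ 0.4749 -0.0755  0.3205] q [-0.295  0.254  1.862 -0.     1.026  2.43 ] F [-0.4 -0.6  0.3] gap 1.001
[[-0.0, 0.405, -0.914], [-0.0, -0.914, -0.405], [-1.0, -0.0, 0.0]]
```

View pics/w2.png

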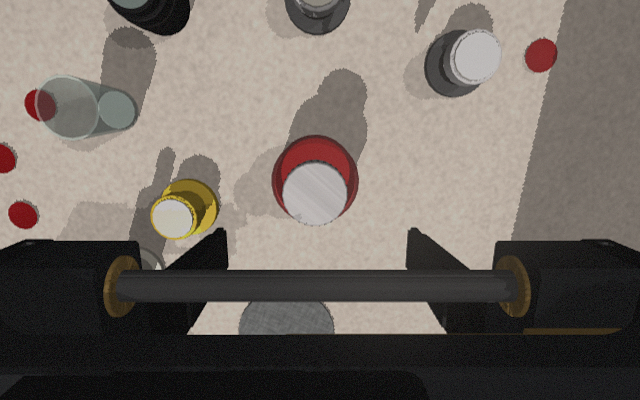

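```bash
python3 - <<'E'
from h import *
im=cv2.imread('pics/w2.png')[:,:,::-1].astype(int)
m=metal(im)
sm=cv2.GaussianBlur(im.astype(np.float32),(5,5),0)
c=circ(im,m,194,314,.129,'cap');
circ(im,sm[:,:,0]-sm[:,:,1]>40,155,300,.081,'jar')
# top cam cap
t=cv2.imread('pics/t2.png')[:,:,::-1].astype(int)
E
```

```text
cap [ 284  164   62   61 2990] px rc [193.7 314.3] P [ 0.4774 -0.0787] circ [ 0.4772 -0.0781] diam 0.0531
jar [ 273  137   84   75 2250] px rc [181.1 314.5] P [ 0.4783 -0.0805] circ [ 0.478  -0.0802] diam 0.0835
```

Emit:
{"name": "play_rows", "arguments": {
  "increments": [
    [[0.04,0.003,-0.001,0,0,0,0.095],[0.08,0.003,-0.001,0,0,0,0.095],[0.11,0.003,-0.001,0,0,0,0.095],[0.13,0.003,-0.001,0,0,0,0.095],[0.147,0.003,-0.001,0,0,0,0.095],[0.147,0.003,-0.001,0,0,0,0.08]]
  ]
}}

```text
time_s: 5.25
eef_pos: [0.4762, -0.0771, 0.1709]
eef_rot: [-0.69, -0.148, 0.693, -0.146]
force: [0.0, 0.3, -0.2]
finger_gap: 0.967
```

Emit:
{"name": "play_rows", "arguments": {
  "increments": [
    [[0,0,0,0,0,0,0.05],[0,0,0,0,0,0,0.05],[0,0,0,0,0,0,0.05],[0,0,0,0,0,0,0.05],[0,0,0,0,0,0,0.05],[0,0,0,0,0,0,0.05]]
  ],
  "force": 20
}}

```text
time_s: 5.75
eef_pos: [0.4773, -0.0771, 0.1743]
eef_rot: [0.692, 0.146, -0.691, 0.147]
force: [0.1, 0.1, 5.7]
finger_gap: 0.585
```

```bash
python3 - <<'E'
from h import *
s=st(); print(np.round(s['ft_torque'],2))
im=save('wrist','w3.png')
E
```

```text
t 5.75 pos [ 0.4773 -0.0771  0.1743] q [-0.297  0.465  2.023 -0.     0.652  2.428] F [0.1 0.1 5.7] gap 0.585
[[0.001, 0.405, -0.914], [-0.0, -0.914, -0.405], [-1.0, 0.001, -0.001]]
[0.13 0.11 0.01]
```

View pics/w3.png

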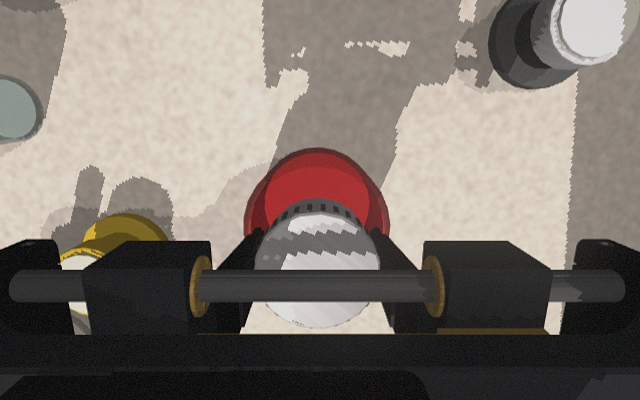

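Emit:
{"name": "play_rows", "arguments": {
  "increments": [
    [[-0.0003,0,0,-0.11,0,0,0.05],[-0.0005,0,0,-0.22,0,0,0.05],[-0.0008,0,0,-0.33,0,0,0.05],[-0.0011,0,0,-0.44,0,0,0.05],[-0.0013,0,0,-0.55,0,0,0.05],[-0.0016,0,0,-0.66,0,0,0.05],[-0.0018,0,0,-0.77,0,0,0.05],[-0.0021,0,0,-0.88,0,0,0.05]]
  ],
  "force": 30
}}

```text
time_s: 6.47
eef_pos: [0.4773, -0.0771, 0.176]
eef_rot: [0.563, 0.428, -0.562, 0.429]
force: [-0.6, 0.4, 0.8]
finger_gap: 0.582
```

```bash
python3 - <<'E'
from h import *
s=st(); print(np.round(s['ft_torque'],2))
im=save('wrist','w4.png')
E
```

```text
t 6.47 pos [ 0.4773 -0.0771  0.176 ] q [-0.297  0.462  2.022 -0.     0.657  1.543] F [-0.6  0.4  0.8] gap 0.582
[[0.001, 0.964, -0.265], [-0.0, -0.265, -0.964], [-1.0, 0.001, 0.0]]
[ 0.02  0.07 -0.01]
```

View pics/w4.png

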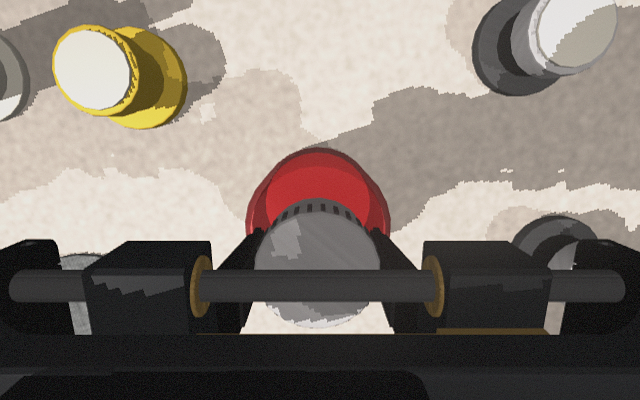

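Emit:
{"name": "play_rows", "arguments": {
  "increments": [
    [[-0.0003,0,0,-0.11,0,0,0.05],[-0.0005,0,0,-0.22,0,0,0.05],[-0.0008,0,0,-0.33,0,0,0.05],[-0.0011,0,0,-0.44,0,0,0.05],[-0.0013,0,0,-0.55,0,0,0.05],[-0.0016,0,0,-0.66,0,0,0.05],[-0.0018,0,0,-0.77,0,0,0.05],[-0.0021,0,0,-0.88,0,0,0.05]]
  ]
}}

```text
time_s: 7.18
eef_pos: [0.4771, -0.0772, 0.1781]
eef_rot: [0.327, 0.627, -0.327, 0.627]
force: [-2.9, -3.0, 2.9]
finger_gap: 0.584
```

Emit:
{"name": "play_rows", "arguments": {
  "increments": [
    [[-0.0003,0,0,-0.11,0,0,0.05],[-0.0005,0,0,-0.22,0,0,0.05],[-0.0008,0,0,-0.33,0,0,0.05],[-0.0011,0,0,-0.44,0,0,0.05],[-0.0013,0,0,-0.55,0,0,0.05],[-0.0016,0,0,-0.66,0,0,0.05],[-0.0018,0,0,-0.77,0,0,0.05],[-0.0021,0,0,-0.88,0,0,0.05]]
  ]
}}

```text
time_s: 7.85
eef_pos: [0.4775, -0.0775, 0.1803]
eef_rot: [0.029, 0.706, -0.029, 0.707]
force: [-0.3, -4.5, 0.7]
finger_gap: 0.584
```

Emit:
{"name": "play_rows", "arguments": {
  "increments": [
    [[-0.0003,0,0,-0.11,0,0,0.05],[-0.0005,0,0,-0.22,0,0,0.05],[-0.0008,0,0,-0.33,0,0,0.05],[-0.0011,0,0,-0.44,0,0,0.05],[-0.0013,0,0,-0.55,0,0,0.05],[-0.0016,0,0,-0.66,0,0,0.05],[-0.0018,0,0,-0.77,0,0,0.05],[-0.0021,0,0,-0.88,0,0,0.05]]
  ]
}}

```text
time_s: 8.52
eef_pos: [0.4777, -0.0774, 0.1824]
eef_rot: [-0.275, 0.651, 0.274, 0.652]
force: [1.9, -1.0, 1.4]
finger_gap: 0.584
```

```bash
python3 - <<'E'
from h import *
s=st(); print(np.round(s['ft_torque'],2))
E
```

```text
t 8.52 pos [ 0.4777 -0.0774  0.1824] q [-0.297  0.452  2.016 -0.     0.672 -1.094] F [ 1.9 -1.   1.4] gap 0.584
[[0.002, -0.716, 0.698], [-0.001, 0.698, 0.716], [-1.0, -0.002, 0.001]]
[-0.22 -0.5  -0.06]
```

Emit:
{"name": "play_rows", "arguments": {
  "increments": [
    [[-0.0003,0,0,-0.11,0,0,0.05],[-0.0005,0,0,-0.22,0,0,0.05],[-0.0008,0,0,-0.33,0,0,0.05],[-0.0011,0,0,-0.44,0,0,0.05],[-0.0013,0,0,-0.55,0,0,0.05],[-0.0016,0,0,-0.66,0,0,0.05],[-0.0018,0,0,-0.77,0,0,0.05],[-0.0021,0,0,-0.88,0,0,0.05]]
  ]
}}

```text
time_s: 9.18
eef_pos: [0.4777, -0.0772, 0.1845]
eef_rot: [0.527, -0.472, -0.525, -0.473]
force: [1.8, -0.2, 0.3]
finger_gap: 0.583
```

Emit:
{"name": "play_rows", "arguments": {
  "increments": [
    [[-0.0003,0,0,-0.1,0,0,0.05],[-0.0005,0,0,-0.2,0,0,0.05],[-0.0008,0,0,-0.3,0,0,0.05],[-0.001,0,0,-0.4,0,0,0.05],[-0.001,0,0,-0.4,0,0,0.05]]
  ]
}}

```text
time_s: 9.6
eef_pos: [0.4775, -0.0771, 0.1854]
eef_rot: [0.61, -0.359, -0.609, -0.359]
force: [1.1, 0.0, 1.3]
finger_gap: 0.58
```

Emit:
{"name": "play_rows", "arguments": {
  "increments": [
    [[-0.002,0,0,0,0,0,0.05],[-0.004,0,0,0,0,0,0.05],[-0.006,0,0,0,0,0,0.05],[-0.006,0,0,0,0,0,0.05]]
  ]
}}

```text
time_s: 9.93
eef_pos: [0.4772, -0.077, 0.1915]
eef_rot: [0.609, -0.36, -0.608, -0.36]
force: [1.5, -0.4, 0.3]
finger_gap: 0.582
```

```bash
python3 - <<'E'
from h import *
s=st(); print(np.round(s['ft_torque'],2))
save('wrist','w5.png'); save('side','s5.png',(150,250,290,400),5)
E
```

```text
t 9.93 pos [ 0.4772 -0.077   0.1915] q [-0.297  0.436  2.008 -0.     0.697 -2.37 ] F [ 1.5 -0.4  0.3] gap 0.582
[[0.0, -0.876, -0.481], [-0.0, -0.481, 0.876], [-1.0, -0.0, -0.0]]
[ 0.15 -0.25 -0.02]
```

View pics/s5.png

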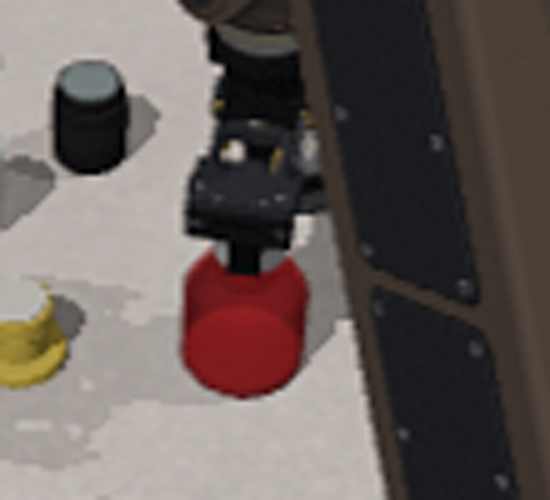

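Emit:
{"name": "play_rows", "arguments": {
  "increments": [
    [[-0.03,0,0,0,0,0,0.05],[-0.06,0,0,0,0,0,0.05],[-0.09,0,0,0,0,0,0.05],[-0.09,0,0,0,0,0,0.05]]
  ]
}}

```text
time_s: 10.37
eef_pos: [0.4781, -0.0773, 0.2857]
eef_rot: [0.611, -0.359, -0.607, -0.36]
force: [0.6, 0.3, 0.4]
finger_gap: 0.583
```

```bash
python3 - <<'E'
from h import *
save('side','s6.png',(120,250,250,420),4.5)
plan(.423,.145,.25,0.5,grasp=False)
plan(.423,.145,.25,grasp=False)
E
```

```text
PLAN d [0.0328, -0.0594, 0.221] rv [1.574, -0.0, 0.005] dist 0.231 rows 12.6 yaw now 2.074 q [-0.3   0.3   1.91 -0.    0.93 -2.37] t 10.4
PLAN d [0.0328, -0.0594, 0.221] rv [0.0, -0.003, 0.003] dist 0.231 rows 5.5 yaw now 2.074 q [-0.3   0.3   1.91 -0.    0.93 -2.37] t 10.4
```

View pics/s6.png

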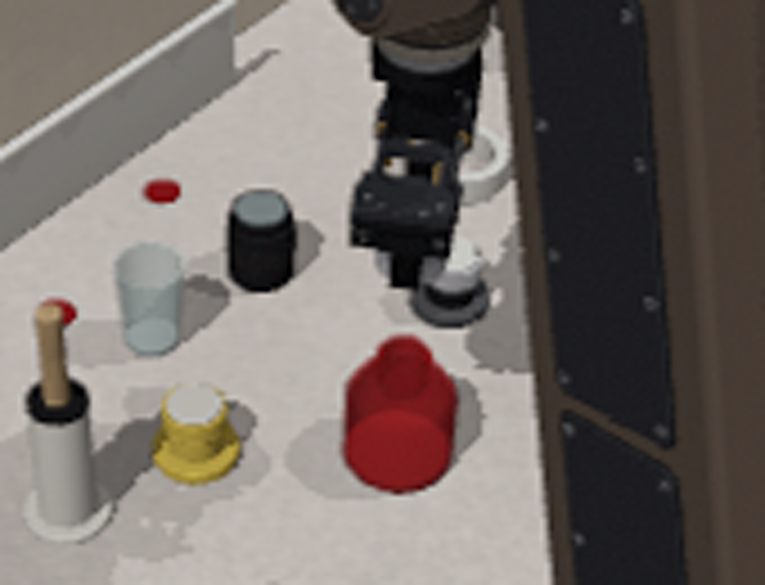

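Emit:
{"name": "play_rows", "arguments": {
  "increments": [
    [[0,-0.059,0.221,0.9,0,0,0.05],[0,-0.059,0.221,0.9,0,0,0.05],[0,-0.059,0.221,0.9,0,0,0.05],[0,-0.059,0.221,0.9,0,0,0.05],[0,-0.059,0.221,0.9,0,0,0.05],[0,-0.059,0.221,0.9,0,0,0.05],[0,-0.059,0.221,0.9,0,0,0.05],[0,-0.059,0.221,0.9,0,0,0.05]]
  ]
}}

```text
time_s: 11.08
eef_pos: [0.4206, 0.1472, 0.2799]
eef_rot: [-0.391, 0.59, 0.392, 0.588]
force: [-0.1, -0.4, -0.6]
finger_gap: 0.586
```

```bash
python3 - <<'E'
from h import *
st()
im=save('wrist','w6.png')
sm=cv2.GaussianBlur(im.astype(np.float32),(5,5),0)
plan(.423,.145,.1,.8,grasp=False)
E
```

```text
t 11.08 pos [0.4206 0.1472 0.2799] q [ 0.188  0.254  1.992  0.     0.898 -0.985] F [-0.1 -0.4 -0.6] gap 0.586
[[-0.002, -0.922, 0.387], [-0.0, 0.387, 0.922], [-1.0, 0.002, -0.001]]
PLAN d [0.1799, -0.0027, -0.0001] rv [0.363, -0.002, -0.002] dist 0.18 rows 4.3 yaw now 1.163 q [ 0.19  0.25  1.99 -0.    0.9  -0.98] t 11.1
```

View pics/w6.png

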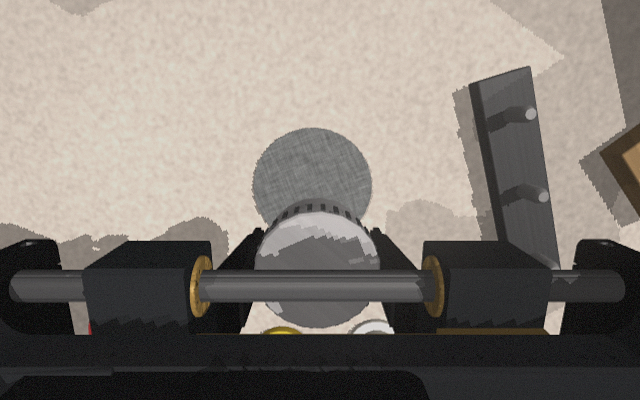

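```bash
python3 - <<'E'
from h import *
im=cv2.imread('pics/w6.png')[:,:,::-1]
sm=cv2.GaussianBlur(im.astype(np.float32),(5,5),0)
m=((sm.max(2)<150)&(sm[:,:,0]-sm[:,:,2]<8)); 
# upper-half mat edge pts
pts=[]
for c in range(258,368,4):
    col=np.where(m[100:205,c])[0]
    if len(col): pts.append(p2w('wrist',(100+col[0],c),.005)[:2])
pts=np.array(pts)
from scipy.optimize import least_squares
r=least_squares(lambda p:np.hypot(*(pts-p).T)-.065,[.42,.14],loss='soft_l1',f_scale=.002); print(r.x,np.abs(r.fun).max())
st()
E
```

```text
[0.4259649  0.13750471] 0.000737933965728868
t 11.13 pos [0.421  0.1462 0.2799] q [ 0.186  0.254  1.992 -0.     0.898 -0.978] F [-0.2  0.2 -0.3] gap 0.577
[[-0.002, -0.918, 0.396], [-0.0, 0.396, 0.918], [-1.0, 0.002, -0.001]]
```

Emit:
{"name": "play_rows", "arguments": {
  "increments": [
    [[0.04,-0.006,-0.004,0,0,0,0.05],[0.08,-0.006,-0.004,0,0,0,0.05],[0.12,-0.006,-0.004,0,0,0,0.05],[0.15,-0.006,-0.004,0,0,0,0.05],[0.17,-0.006,-0.004,0,0,0,0.05],[0.185,-0.006,-0.004,0,0,0,0.05],[0.191,-0.006,-0.004,0,0,0,0.05],[0.191,-0.006,-0.004,0,0,0,0.05]]
  ]
}}

```text
time_s: 11.8
eef_pos: [0.4254, 0.1385, 0.0886]
eef_rot: [-0.392, 0.589, 0.393, 0.587]
force: [-0.7, -0.7, -0.7]
finger_gap: 0.583
```

Emit:
{"name": "play_rows", "arguments": {
  "increments": [
    [[0.002,0,0,0,0,0,0.05],[0.004,0,0,0,0,0,0.05],[0.004,0,0,0,0,0,0.05]]
  ]
}}

```text
time_s: 12.05
eef_pos: [0.4263, 0.1389, 0.0866]
eef_rot: [-0.393, 0.588, 0.392, 0.588]
force: [-0.5, 0.7, -1.1]
finger_gap: 0.585
```

Emit:
{"name": "play_rows", "arguments": {
  "increments": [
    [[0.001,0,0,0,0,0,0.05],[0.001,0,0,0,0,0,0.05],[0.001,0,0,0,0,0,0.05]]
  ]
}}

```text
time_s: 12.3
eef_pos: [0.4262, 0.139, 0.0855]
eef_rot: [-0.393, 0.588, 0.392, 0.588]
force: [-0.0, 0.2, -0.5]
finger_gap: 0.578
```

Emit:
{"name": "play_rows", "arguments": {
  "increments": [
    [[0.001,0,0,0,0,0,0.065],[0.001,0,0,0,0,0,0.075],[0.001,0,0,0,0,0,0.08],[0,0,0,0,0,0,0.08],[-0.02,0,0,0,0,0,0.08],[-0.05,0,0,0,0,0,0.08],[-0.09,0,0,0,0,0,0.08],[-0.13,0,0,0,0,0,0.08]]
  ]
}}

```text
time_s: 12.97
eef_pos: [0.4255, 0.1388, 0.2164]
eef_rot: [-0.392, 0.589, 0.393, 0.588]
force: [0.7, -0.3, 0.1]
finger_gap: 0.844
```

```bash
python3 - <<'E'
from h import *
st()
save('wrist','w7.png')
plan(.60,.13,.40,0.2,grasp=False)
E
```

```text
t 12.97 pos [0.4255 0.1388 0.2164] q [ 0.168  0.354  2.064 -0.     0.726 -1.009] F [ 0.7 -0.3  0.1] gap 0.844
[[-0.002, -0.923, 0.384], [-0.0, 0.384, 0.923], [-1.0, 0.002, -0.001]]
PLAN d [-0.1757, -0.1642, 0.0584] rv [0.977, 0.007, 0.004] dist 0.247 rows 7.8 yaw now 1.177 q [ 0.17  0.34  2.06 -0.    0.73 -1.01] t 13.0
```

View pics/w7.png

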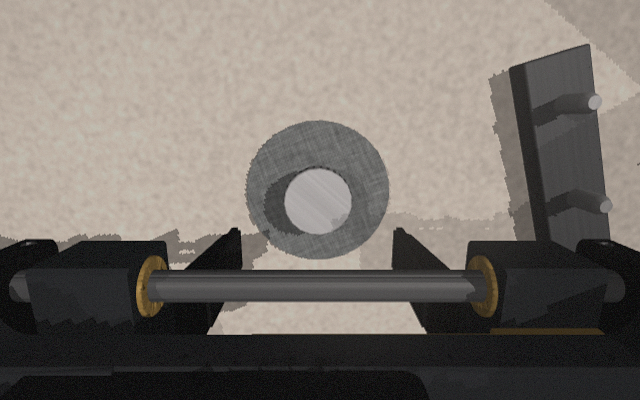

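Emit:
{"name": "play_rows", "arguments": {
  "increments": [
    [[-0.04,0,0,0.12,0,0,0.08],[-0.08,0,0,0.24,0,0,0.08],[-0.12,0,0,0.36,0,0,0.08],[-0.16,0,0,0.48,0,0,0.08],[-0.19,0,0,0.6,0,0,0.08],[-0.19,-0.03,0.01,0.72,0,0,0.08],[-0.19,-0.06,0.02,0.84,0,0,0.08],[-0.19,-0.09,0.03,0.9,0,0,0.08]]
  ]
}}

```text
time_s: 13.68
eef_pos: [0.5215, 0.132, 0.4062]
eef_rot: [-0.095, 0.7, 0.095, 0.701]
force: [0.1, 0.3, -0.4]
finger_gap: 0.842
```

```bash
python3 - <<'E'
from h import *
st()
save('wrist','w8.png')
plan(.637,.137,.41,grasp=False)
E
```

```text
t 13.68 pos [0.5215 0.132  0.4062] q [ 0.125  0.265  1.606 -0.     1.269 -0.145] F [ 0.1  0.3 -0.4] gap 0.842
[[0.002, -0.267, 0.964], [0.0, 0.964, 0.267], [-1.0, -0.0, 0.002]]
PLAN d [-0.005, -0.024, 0.1085] rv [-0.0, 0.002, 0.001] dist 0.111 rows 2.7 yaw now 0.268 q [ 0.12  0.27  1.6  -0.    1.27 -0.14] t 13.7
```

View pics/w8.png

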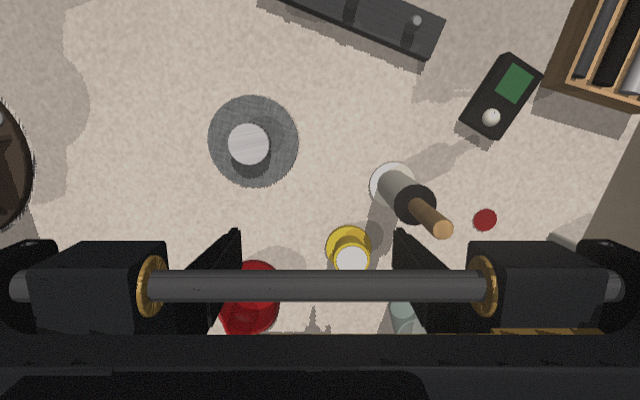

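```bash
python3 - <<'E'
from h import *
print(p2w('wrist',(229.5,443.5),.214), p2w('wrist',(205,408),.127))
p=p2w('wrist',(229.5,443.5),.214); plan(p[0],p[1],.40,grasp=False)
E
```

```text
[0.63903799 0.133615   0.214     ] [0.63120052 0.13111853 0.127     ]
PLAN d [0.005, -0.0278, 0.1096] rv [-0.0, 0.002, 0.001] dist 0.113 rows 2.7 yaw now 0.268 q [ 0.12  0.27  1.6  -0.    1.27 -0.14] t 13.7
```

Emit:
{"name": "play_rows", "arguments": {
  "increments": [
    [[0.0,-0.028,0.11,0,0,0,0.08],[0.0,-0.028,0.11,0,0,0,0.08],[0.0,-0.028,0.11,0,0,0,0.08],[0.0,-0.028,0.11,0,0,0,0.08]]
  ]
}}

```text
time_s: 14.07
eef_pos: [0.638, 0.1348, 0.4029]
eef_rot: [-0.097, 0.701, 0.097, 0.7]
force: [1.9, 0.7, -0.2]
finger_gap: 0.843
```

```bash
python3 - <<'E'
from h import *
st()
im=save('wrist','w9.png')
E
```

```text
t 14.07 pos [0.638  0.1348 0.4029] q [ 0.107  0.451  1.329 -0.     1.363 -0.169] F [ 1.9  0.7 -0.2] gap 0.843
[[-0.001, -0.272, 0.962], [-0.0, 0.962, 0.272], [-1.0, -0.0, -0.001]]
```

View pics/w9.png

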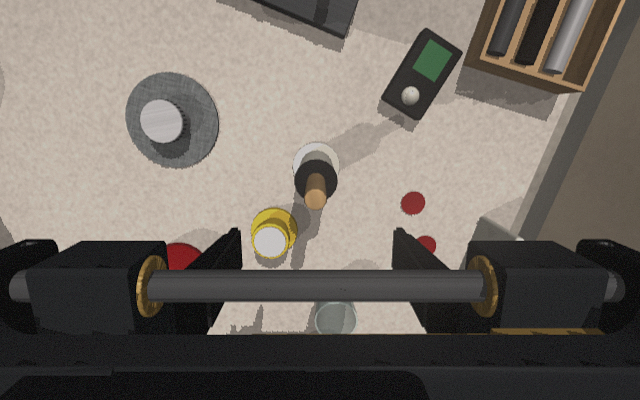

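```bash
python3 - <<'E'
from h import *
s=read_state(); 
for px,z in [((200,315),.214),((181,315.5),.127)]: print(p2w('wrist',px,z))
p=p2w('wrist',(200,315),.214)
plan(p[0],p[1],.175)
E
```

```text
[0.6331091 0.1336384 0.214    ]
[0.63286646 0.13402712 0.127     ]
PLAN d [0.1692, -0.0006, -0.0026] rv [-0.0, -0.002, -0.0] dist 0.169 rows 4.1 yaw now 0.276 q [ 0.11  0.45  1.33 -0.    1.36 -0.17] t 14.1
```

Emit:
{"name": "play_rows", "arguments": {
  "increments": [
    [[0.04,0,-0.003,0,0,0,0.06],[0.08,0,-0.003,0,0,0,0.06],[0.12,0,-0.003,0,0,0,0.06],[0.15,0,-0.003,0,0,0,0.06],[0.168,0,-0.003,0,0,0,0.06],[0.168,0,-0.003,0,0,0,0.06]]
  ]
}}

```text
time_s: 14.62
eef_pos: [0.6291, 0.1343, 0.2335]
eef_rot: [-0.098, 0.703, 0.098, 0.698]
force: [-0.5, -0.3, -0.5]
finger_gap: 0.634
```

```bash
python3 - <<'E'
from h import *
st()
save('wrist','w10.png')
E
```

```text
t 14.62 pos [0.6291 0.1343 0.2335] q [ 0.108  0.578  1.571 -0.     1.    -0.169] F [-0.5 -0.3 -0.5] gap 0.634
[[-0.007, -0.274, 0.962], [-0.001, 0.962, 0.274], [-1.0, 0.001, -0.007]]
```

View pics/w10.png

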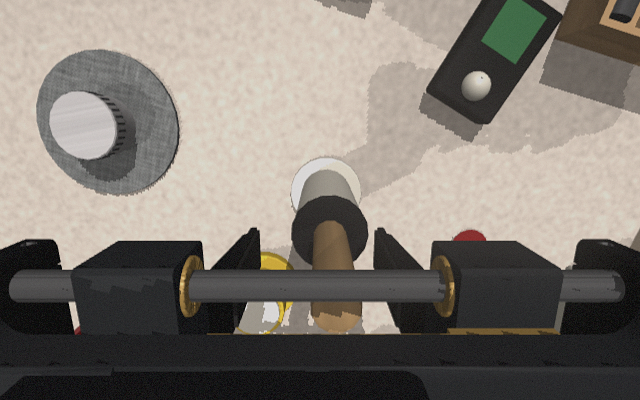

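```bash
python3 - <<'E'
from h import *
st()
s=read_state();R=Rn.from_quat(s['eef_rot']).as_matrix();g=np.array(s['eef_pos'])+.059*R[:,0]; print('grasp',g,w2p('wrist',g))
for px,z in [((245,328),.16),((315,336),.214),((228,330),.127)]: print(p2w('wrist',px,z))
E
```

```text
t 14.67 pos [0.6301 0.1344 0.2361] q [ 0.108  0.575  1.567 -0.     1.002 -0.169] F [0.2 0.6 1.1] gap 0.631
[[-0.003, -0.274, 0.962], [-0.0, 0.962, 0.274], [-1.0, 0.0, -0.003]]
grasp [0.62989458 0.13438929 0.17710592] [262.73601563 318.85307392]
[0.63387628 0.13802826 0.16      ]
[0.63729805 0.13156869 0.214     ]
[0.63638247 0.13717007 0.127     ]
```

Emit:
{"name": "play_rows", "arguments": {
  "increments": [
    [[0.002,0,0.005,0,0,0,0.06],[0.002,0,0.005,0,0,0,0.06],[0.002,0,0.005,0,0,0,0.015],[0.002,0,0.005,0,0,0,0.015],[0.002,0,0.005,0,0,0,0.015],[0.002,0,0.005,0,0,0,0.015],[0.002,0,0.005,0,0,0,0.015]]
  ],
  "force": 25
}}

```text
time_s: 15.25
eef_pos: [0.636, 0.1358, 0.2354]
eef_rot: [-0.098, 0.7, 0.098, 0.7]
force: [-0.5, -0.9, -0.3]
finger_gap: 0.339
```

```bash
python3 - <<'E'
from h import *
s=st(); print(np.round(s['ft_torque'],2))
save('wrist','w11.png')
E
```

```text
t 15.25 pos [0.636  0.1358 0.2354] q [ 0.109  0.583  1.554 -0.     1.004 -0.168] F [-0.5 -0.9 -0.3] gap 0.339
[[0.0, -0.273, 0.962], [-0.0, 0.962, 0.273], [-1.0, -0.0, 0.0]]
[-0.01 -0.12  0.03]
```

View pics/w11.png

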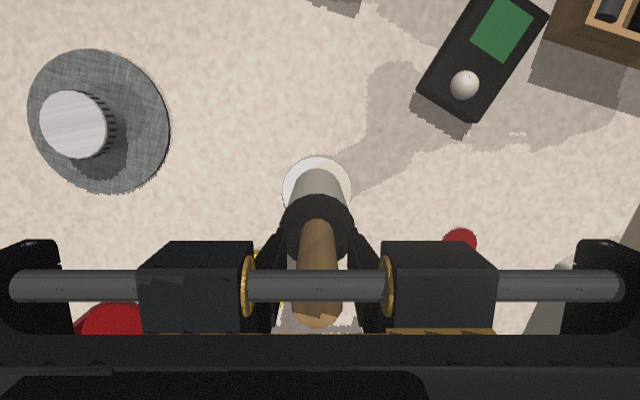

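Still closing; the handle (column 317) is centred between the fingers.

Emit:
{"name": "play_rows", "arguments": {
  "increments": [
    [[0,0,0,0,0,0,0.01],[0,0,0,0,0,0,0.01],[0,0,0,0,0,0,0.01],[0,0,0,0,0,0,0.01],[0,0,0,0,0,0,0.01],[0,0,0,0,0,0,0.01]]
  ],
  "force": 25
}}

```text
time_s: 15.8
eef_pos: [0.6361, 0.1358, 0.2352]
eef_rot: [-0.098, 0.7, 0.097, 0.7]
force: [0.2, -0.6, -0.1]
finger_gap: 0.207
```

```bash
python3 - <<'E'
from h import *
s=st(); print(np.round(s['ft_torque'],2))
save('wrist','w12.png')
save('side','s12.png',(130,280,200,400),4)
E
```

```text
t 15.8 pos [0.6361 0.1358 0.2352] q [ 0.109  0.584  1.554 -0.     1.004 -0.168] F [ 0.2 -0.6 -0.1] gap 0.207
[[0.0, -0.273, 0.962], [-0.0, 0.962, 0.273], [-1.0, -0.0, 0.0]]
[-0.04 -0.07  0.02]
```

View pics/w12.png

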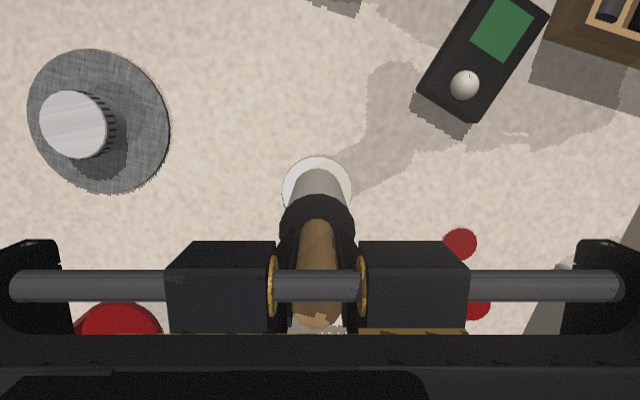

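View pics/s12.png

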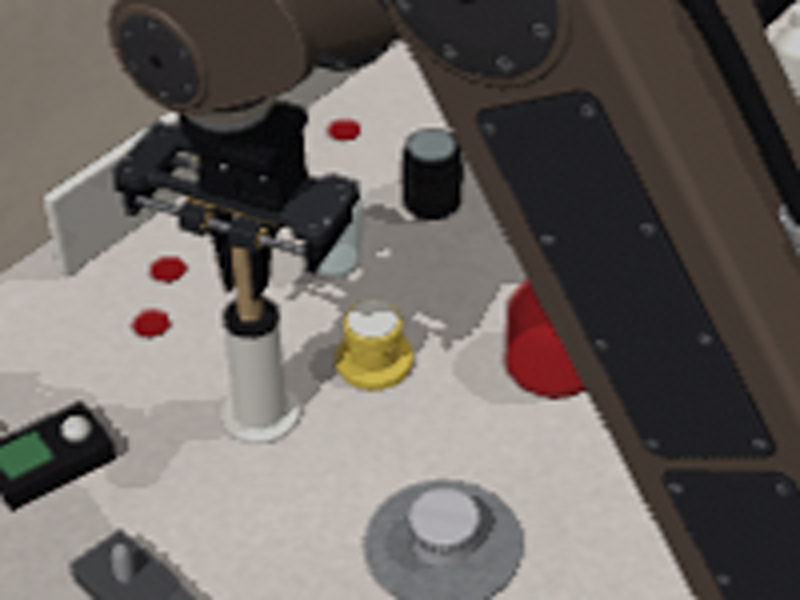

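Emit:
{"name": "play_rows", "arguments": {
  "increments": [
    [[-0.02,0,0,0,0,0,0.01],[-0.05,0,0,0,0,0,0.01],[-0.08,0,0,0,0,0,0.01],[-0.11,0,0,0,0,0,0.01],[-0.14,0,0,0,0,0,0.01],[-0.16,0,0,0,0,0,0.01],[-0.165,0,0,0,0,0,0.01],[-0.165,0,0,0,0,0,0.01]]
  ]
}}

```text
time_s: 16.57
eef_pos: [0.6361, 0.1358, 0.401]
eef_rot: [-0.098, 0.7, 0.098, 0.701]
force: [-0.8, 0.2, -0.8]
finger_gap: 0.206
```

```bash
python3 - <<'E'
from h import *
s=st()
save('wrist','w13.png')
save('side','s13.png',(80,280,200,400),3)
plan(.4775,-.0775,.395,grasp=False)
E
```

```text
t 16.57 pos [0.6361 0.1358 0.401 ] q [ 0.109  0.448  1.338 -0.     1.353 -0.168] F [-0.8  0.2 -0.8] gap 0.206
[[0.002, -0.273, 0.962], [0.0, 0.962, 0.273], [-1.0, -0.0, 0.002]]
PLAN d [0.0038, -0.1619, -0.2105] rv [-0.0, -0.002, -0.0] dist 0.266 rows 6.4 yaw now 0.277 q [ 0.11  0.45  1.34 -0.    1.35 -0.17] t 16.7
```

View pics/w13.png

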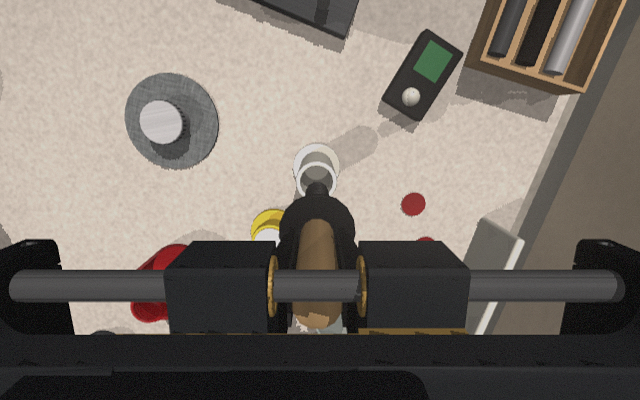

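View pics/s13.png

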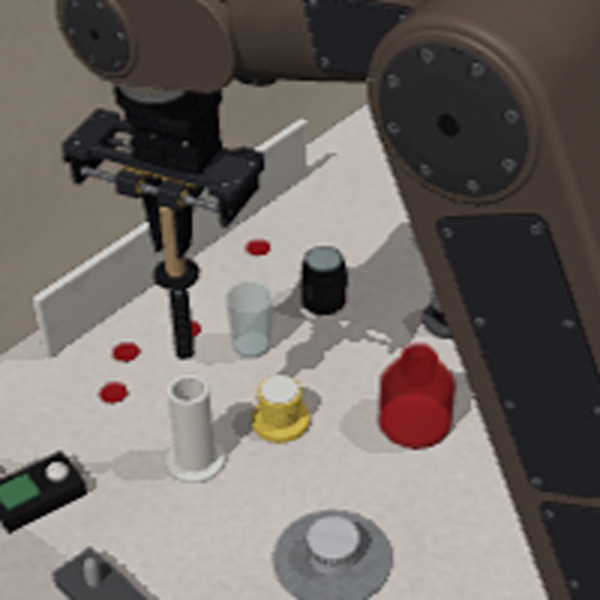

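Emit:
{"name": "play_rows", "arguments": {
  "increments": [
    [[0,-0.025,-0.032,0,0,0,0.01],[0,-0.05,-0.065,0,0,0,0.01],[0,-0.075,-0.097,0,0,0,0.01],[0,-0.1,-0.13,0,0,0,0.01],[0,-0.125,-0.162,0,0,0,0.01],[0,-0.145,-0.188,0,0,0,0.01],[0,-0.162,-0.2105,0,0,0,0.01],[0,-0.162,-0.2105,0,0,0,0.01]]
  ]
}}

```text
time_s: 17.33
eef_pos: [0.4753, -0.0801, 0.3988]
eef_rot: [-0.096, 0.702, 0.097, 0.699]
force: [-0.2, 0.7, -1.0]
finger_gap: 0.203
```

```bash
python3 - <<'E'
from h import *
s=st()
print('stand rim',p2w('wrist',(180,317),.122) if 0 else '')
save('wrist','w14.png')
save('side','s14.png',(80,280,250,450),3)
c=get_calibration('side')
print('tip exp px', w2p('side',[s['eef_pos'][0],s['eef_pos'][1],s['eef_pos'][2]-.2252]),'jar rim',w2p('side',[.4775,-.0775,.115]))
E
```

```text
t 17.33 pos [ 0.4753 -0.0801  0.3988] q [-3.040e-01  1.820e-01  1.737e+00 -1.000e-03  1.226e+00 -5.780e-01] F [-0.2  0.7 -1. ] gap 0.203
[[-0.003, -0.271, 0.963], [-0.0, 0.963, 0.271], [-1.0, 0.001, -0.003]]
stand rim 
tip exp px [184.1557091  341.46340838] jar rim [196.91918819 339.54300933]
```

View pics/w14.png

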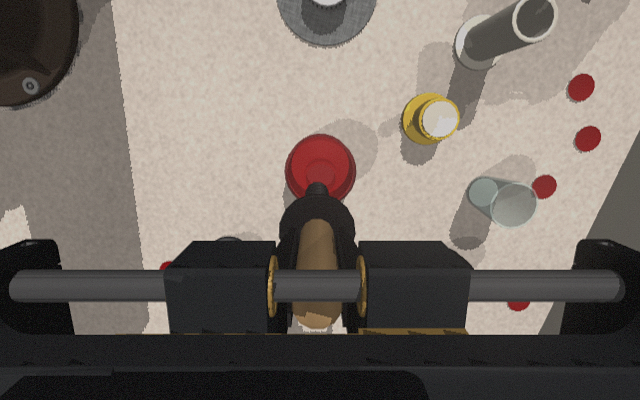

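View pics/s14.png

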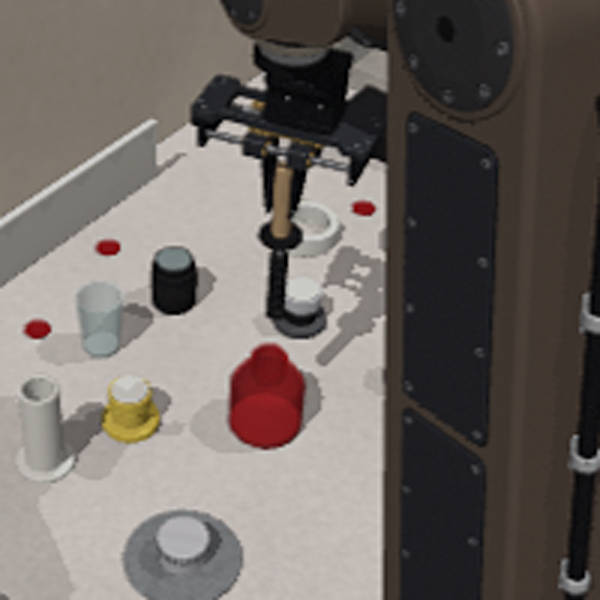

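Emit:
{"name": "play_rows", "arguments": {
  "increments": [
    [[0.02,0,0,0,0,0,0.01],[0.04,0,0,0,0,0,0.01],[0.045,0,0,0,0,0,0.01],[0.045,0,0,0,0,0,0.01],[0.045,0,0,0,0,0,0.01]]
  ]
}}

```text
time_s: 17.85
eef_pos: [0.4784, -0.0771, 0.3552]
eef_rot: [-0.098, 0.701, 0.098, 0.7]
force: [-0.5, 0.5, -0.4]
finger_gap: 0.207
```

```bash
python3 - <<'E'
from h import *
s=st()
save('wrist','w15.png')
save('side','s15.png',(140,240,290,390),6)
p=s['eef_pos']
print('tip exp px', w2p('side',[p[0],p[1],p[2]-.2252]),'jar rim',w2p('side',[.4775,-.0775,.115]))
E
```

```text
t 17.85 pos [ 0.4784 -0.0771  0.3552] q [-0.296  0.223  1.803 -0.     1.116 -0.574] F [-0.5  0.5 -0.4] gap 0.207
[[-0.001, -0.274, 0.962], [0.0, 0.962, 0.274], [-1.0, 0.0, -0.001]]
tip exp px [193.70382103 339.48909836] jar rim [196.91918819 339.54300933]
```

View pics/s15.png

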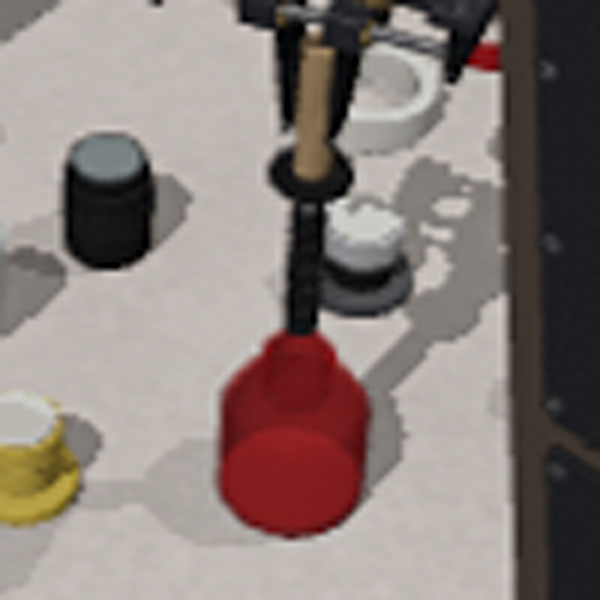

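Emit:
{"name": "play_rows", "arguments": {
  "increments": [
    [[0.01,0,0,0,0,0,0.01],[0.02,0,0,0,0,0,0.01],[0.03,0,0,0,0,0,0.01],[0.04,0,0,0,0,0,0.01],[0.05,0,0,0,0,0,0.01],[0.05,0,0,0,0,0,0.01]]
  ]
}}

```text
time_s: 18.45
eef_pos: [0.4777, -0.0774, 0.3045]
eef_rot: [-0.097, 0.701, 0.098, 0.7]
force: [0.5, -0.2, -0.3]
finger_gap: 0.206
```

Emit:
{"name": "play_rows", "arguments": {
  "increments": [
    [[0.02,0,0,0,0,0,0.01],[0.04,0,0,0,0,0,0.01],[0.055,0,0,0,0,0,0.01],[0.065,0,0,0,0,0,0.01],[0.068,0,0,0,0,0,0.01],[0.068,0,0,0,0,0,0.01],[0.068,0,0,0,0,0,0.01]]
  ]
}}

```text
time_s: 19.03
eef_pos: [0.4783, -0.0777, 0.2381]
eef_rot: [-0.098, 0.7, 0.097, 0.701]
force: [-1.0, 0.5, -0.8]
finger_gap: 0.212
```

```bash
python3 - <<'E'
from h import *
s=st()
save('wrist','w16.png')
save('side','s16.png',(140,240,290,390),6)
E
```

```text
t 19.03 pos [ 0.4783 -0.0777  0.2381] q [-0.297  0.365  1.959 -0.     0.816 -0.574] F [-1.   0.5 -0.8] gap 0.212
[[0.001, -0.273, 0.962], [-0.0, 0.962, 0.273], [-1.0, -0.001, 0.001]]
```

View pics/s16.png

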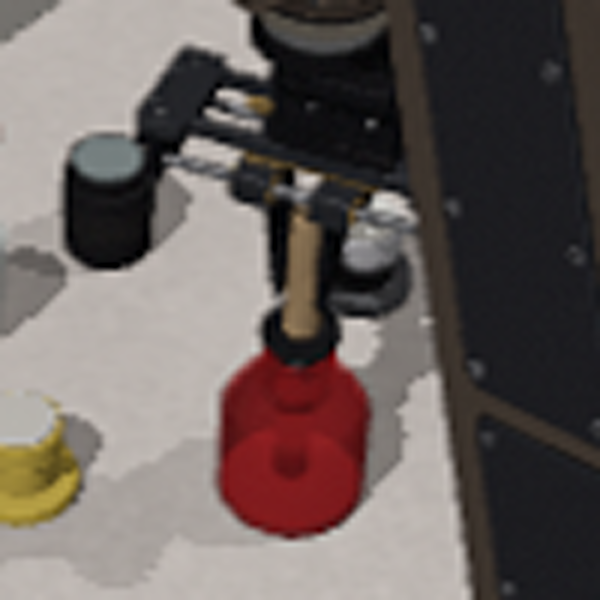

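Emit:
{"name": "play_rows", "arguments": {
  "increments": [
    [[0.003,0,0,0,0,0,0.01],[0.005,0,0,0,0,0,0.01],[0.005,0,0,0,0,0,0.01],[0.006,0,0,0,0,0,0.01],[0.006,0,0,0,0,0,0.01],[0.007,0,0,0,0,0,0.01],[0.007,0,0,0,0,0,0.01]]
  ]
}}

```text
time_s: 19.72
eef_pos: [0.4781, -0.0777, 0.2311]
eef_rot: [-0.098, 0.7, 0.097, 0.701]
force: [-2.4, 0.3, 12.2]
finger_gap: 0.206
```

Emit:
{"name": "play_rows", "arguments": {
  "increments": [
    [[0.001,0,0,0,0,0,0.01],[0.001,0,0,0,0,0,0.01],[0.001,0,0,0,0,0,0.01]]
  ]
}}

```text
time_s: 19.97
eef_pos: [0.4783, -0.0778, 0.2308]
eef_rot: [-0.098, 0.7, 0.097, 0.701]
force: [-3.6, 0.2, 20.7]
finger_gap: 0.209
```

Emit:
{"name": "play_rows", "arguments": {
  "increments": [
    [[-0.02,0,0,0,0,0,0.01],[-0.045,0,0,0,0,0,0.01],[-0.065,0,0,0,0,0,0.01],[-0.075,0,0,0,0,0,0.01],[-0.075,0,0,0,0,0,0.01]]
  ]
}}

```text
time_s: 20.38
eef_pos: [0.4783, -0.0777, 0.3062]
eef_rot: [-0.098, 0.699, 0.097, 0.702]
force: [1.1, -0.6, -1.0]
finger_gap: 0.207
```

Emit:
{"name": "play_rows", "arguments": {
  "increments": [
    [[0.02,0,0,0,0,0,0.01],[0.045,0,0,0,0,0,0.01],[0.062,0,0,0,0,0,0.01],[0.07,0,0,0,0,0,0.01],[0.074,0,0,0,0,0,0.01],[0.0745,0,0,0,0,0,0.01],[0.0745,0,0,0,0,0,0.01],[0.0745,0,0,0,0,0,0.01]]
  ]
}}

```text
time_s: 21.05
eef_pos: [0.4778, -0.0776, 0.2298]
eef_rot: [-0.098, 0.7, 0.098, 0.7]
force: [-0.5, -1.4, 1.2]
finger_gap: 0.209
```

Emit:
{"name": "play_rows", "arguments": {
  "increments": [
    [[-0.02,0,0,0,0,0,0.01],[-0.045,0,0,0,0,0,0.01],[-0.065,0,0,0,0,0,0.01],[-0.075,0,0,0,0,0,0.01],[-0.075,0,0,0,0,0,0.01]]
  ]
}}

```text
time_s: 21.47
eef_pos: [0.4784, -0.0777, 0.3067]
eef_rot: [-0.098, 0.699, 0.097, 0.702]
force: [0.0, -0.3, -1.6]
finger_gap: 0.208
```

Emit:
{"name": "play_rows", "arguments": {
  "increments": [
    [[0.02,0,0,0,0,0,0.01],[0.045,0,0,0,0,0,0.01],[0.062,0,0,0,0,0,0.01],[0.07,0,0,0,0,0,0.01],[0.074,0,0,0,0,0,0.01],[0.075,0,0,0,0,0,0.01],[0.075,0,0,0,0,0,0.01],[0.075,0,0,0,0,0,0.01]]
  ]
}}

```text
time_s: 22.13
eef_pos: [0.478, -0.0776, 0.2299]
eef_rot: [-0.098, 0.7, 0.097, 0.701]
force: [0.8, -0.7, -1.1]
finger_gap: 0.21
```

Emit:
{"name": "play_rows", "arguments": {
  "increments": [
    [[-0.02,0,0,0,0,0,0.01],[-0.045,0,0,0,0,0,0.01],[-0.065,0,0,0,0,0,0.01],[-0.075,0,0,0,0,0,0.01],[-0.075,0,0,0,0,0,0.01]]
  ]
}}

```text
time_s: 22.55
eef_pos: [0.4784, -0.0777, 0.3071]
eef_rot: [-0.098, 0.699, 0.097, 0.702]
force: [-0.4, -0.0, -0.9]
finger_gap: 0.208
```

Emit:
{"name": "play_rows", "arguments": {
  "increments": [
    [[0.02,0,0,0,0,0,0.01],[0.045,0,0,0,0,0,0.01],[0.062,0,0,0,0,0,0.01],[0.07,0,0,0,0,0,0.01],[0.074,0,0,0,0,0,0.01],[0.075,0,0,0,0,0,0.01],[0.075,0,0,0,0,0,0.01],[0.075,0,0,0,0,0,0.01]]
  ]
}}

```text
time_s: 23.22
eef_pos: [0.478, -0.0776, 0.2301]
eef_rot: [-0.098, 0.7, 0.097, 0.701]
force: [0.5, 0.0, -0.2]
finger_gap: 0.206
```

Emit:
{"name": "play_rows", "arguments": {
  "increments": [
    [[0.001,0,0,0,0,0,0.01],[0.0015,0,0,0,0,0,0.01],[0.0015,0,0,0,0,0,0.01],[0.0015,0,0,0,0,0,0.01]]
  ]
}}

```text
time_s: 23.55
eef_pos: [0.4782, -0.0777, 0.2293]
eef_rot: [-0.098, 0.7, 0.097, 0.701]
force: [-1.9, 0.3, 10.5]
finger_gap: 0.204
```

Emit:
{"name": "play_rows", "arguments": {
  "increments": [
    [[-0.02,0,0,0,0,0,0.01],[-0.045,0,0,0,0,0,0.01],[-0.065,0,0,0,0,0,0.01],[-0.075,0,0,0,0,0,0.01],[-0.075,0,0,0,0,0,0.01]]
  ]
}}

```text
time_s: 23.97
eef_pos: [0.4783, -0.0777, 0.3055]
eef_rot: [-0.098, 0.699, 0.097, 0.702]
force: [0.3, 0.5, -0.5]
finger_gap: 0.207
```

Emit:
{"name": "play_rows", "arguments": {
  "increments": [
    [[0.02,0,0,0,0,0,0.01],[0.045,0,0,0,0,0,0.01],[0.062,0,0,0,0,0,0.01],[0.07,0,0,0,0,0,0.01],[0.074,0,0,0,0,0,0.01],[0.0755,0,0,0,0,0,0.01],[0.0755,0,0,0,0,0,0.01],[0.0755,0,0,0,0,0,0.01]]
  ]
}}

```text
time_s: 24.63
eef_pos: [0.4777, -0.0777, 0.2287]
eef_rot: [-0.098, 0.7, 0.097, 0.7]
force: [-4.4, 0.2, 11.1]
finger_gap: 0.205
```

Emit:
{"name": "play_rows", "arguments": {
  "increments": [
    [[-0.02,0,0,0,0,0,0.01],[-0.045,0,0,0,0,0,0.01],[-0.065,0,0,0,0,0,0.01],[-0.075,0,0,0,0,0,0.01],[-0.075,0,0,0,0,0,0.01]]
  ]
}}

```text
time_s: 25.05
eef_pos: [0.4784, -0.0777, 0.305]
eef_rot: [-0.098, 0.699, 0.097, 0.702]
force: [0.7, 0.0, -0.8]
finger_gap: 0.207
```

Emit:
{"name": "play_rows", "arguments": {
  "increments": [
    [[0.02,0,0,0,0,0,0.01],[0.045,0,0,0,0,0,0.01],[0.062,0,0,0,0,0,0.01],[0.07,0,0,0,0,0,0.01],[0.074,0,0,0,0,0,0.01],[0.0755,0,0,0,0,0,0.01],[0.0755,0,0,0,0,0,0.01],[0.0755,0,0,0,0,0,0.01]]
  ]
}}

```text
time_s: 25.72
eef_pos: [0.4776, -0.0777, 0.2281]
eef_rot: [-0.098, 0.7, 0.098, 0.7]
force: [-3.6, -0.7, 10.9]
finger_gap: 0.207
```

```bash
python3 - <<'E'
from h import *
s=st()
save('side','s17.png',(140,240,290,390),6)
E
```

```text
t 25.72 pos [ 0.4776 -0.0777  0.2281] q [-2.98e-01  3.79e-01  1.97e+00 -1.00e-03  7.92e-01 -5.74e-01] F [-3.6 -0.7 10.9] gap 0.207
[[-0.0, -0.274, 0.962], [-0.0, 0.962, 0.274], [-1.0, -0.0, -0.001]]
```

View pics/s17.png

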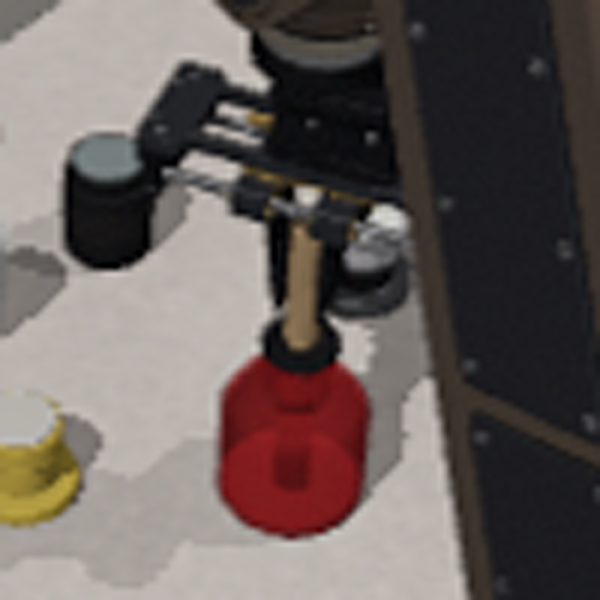

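Emit:
{"name": "play_rows", "arguments": {
  "increments": [
    [[-0.02,0,0,0,0,0,0.01],[-0.05,0,0,0,0,0,0.01],[-0.08,0,0,0,0,0,0.01],[-0.11,0,0,0,0,0,0.01],[-0.14,0,0,0,0,0,0.01],[-0.165,0,0,0,0,0,0.01],[-0.17,0,0,0,0,0,0.01],[-0.17,0,0,0,0,0,0.01]]
  ]
}}

```text
time_s: 26.43
eef_pos: [0.478, -0.0776, 0.3987]
eef_rot: [-0.098, 0.699, 0.097, 0.701]
force: [-0.1, -0.1, -1.2]
finger_gap: 0.208
```

```bash
python3 - <<'E'
from h import *
s=st()
plan(.635,.1355,.40,grasp=False)
save('side','s18.png',(100,240,250,450),4)
save('wrist','w18.png')
E
```

```text
t 26.43 pos [ 0.478  -0.0776  0.3987] q [-0.297  0.184  1.735 -0.     1.219 -0.574] F [-0.1 -0.1 -1.2] gap 0.208
[[0.003, -0.273, 0.962], [-0.001, 0.962, 0.273], [-1.0, -0.002, 0.003]]
PLAN d [-0.0011, 0.162, 0.2093] rv [-0.0, 0.003, 0.002] dist 0.265 rows 6.3 yaw now 0.277 q [-0.3   0.18  1.73 -0.    1.22 -0.57] t 26.4
```

View pics/s18.png

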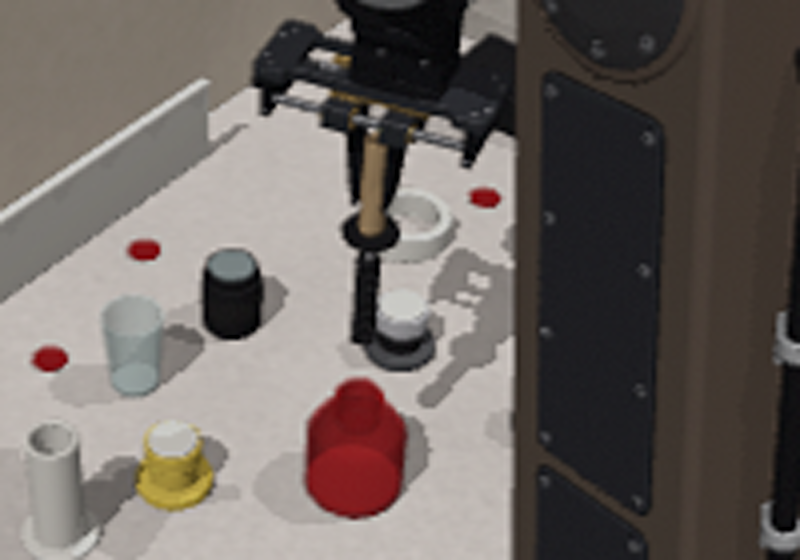

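View pics/w18.png

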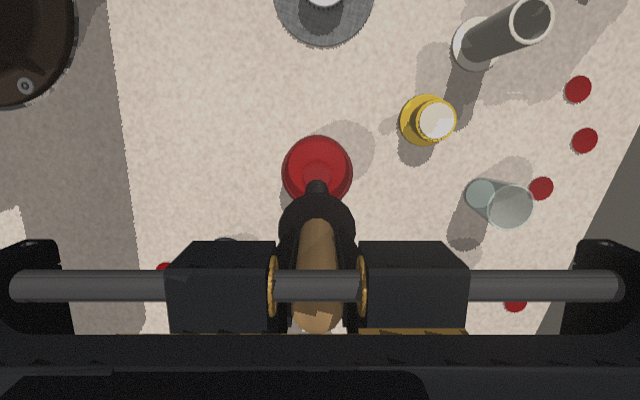

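Emit:
{"name": "play_rows", "arguments": {
  "increments": [
    [[0,0.025,0.032,0,0,0,0.01],[0,0.05,0.065,0,0,0,0.01],[0,0.075,0.097,0,0,0,0.01],[0,0.1,0.13,0,0,0,0.01],[0,0.125,0.162,0,0,0,0.01],[0,0.145,0.188,0,0,0,0.01],[0,0.162,0.209,0,0,0,0.01],[0,0.162,0.209,0,0,0,0.01]]
  ]
}}

```text
time_s: 27.2
eef_pos: [0.6363, 0.139, 0.3936]
eef_rot: [-0.098, 0.701, 0.099, 0.699]
force: [-0.0, 0.1, -1.0]
finger_gap: 0.206
```

Emit:
{"name": "play_rows", "arguments": {
  "increments": [
    [[0,0,0,0,0,0,0.01],[0,0,0,0,0,0,0.01]]
  ]
}}

```text
time_s: 27.37
eef_pos: [0.6343, 0.1351, 0.3954]
eef_rot: [-0.098, 0.701, 0.098, 0.699]
force: [-0.0, -0.1, -0.9]
finger_gap: 0.206
```

```bash
python3 - <<'E'
from h import *
s=st()
save('wrist','w19.png',(100,230,240,400),5)
save('side','s19.png',(100,260,200,340),4)
p=s['eef_pos']; print('tip exp side',w2p('side',[p[0],p[1],p[2]-.2221]),'rim exp',w2p('side',[.635,.135,.122]), 'wrist rim exp',w2p('wrist',[.635,.135,.122]),'tip wrist',w2p('wrist',[p[0],p[1],p[2]-.2221]))
E
```

```text
t 27.37 pos [0.6343 0.1351 0.3954] q [ 0.108  0.45   1.35  -0.     1.344 -0.169] F [-0.  -0.1 -0.9] gap 0.206
[[-0.003, -0.273, 0.962], [-0.001, 0.962, 0.273], [-1.0, 0.0, -0.003]]
tip exp side [197.47690723 261.59568911] rim exp [208.52952212 262.63406776] wrist rim exp [180.84227218 318.85413842] tip wrist [190.33535818 318.44187167]
```

View pics/w19.png

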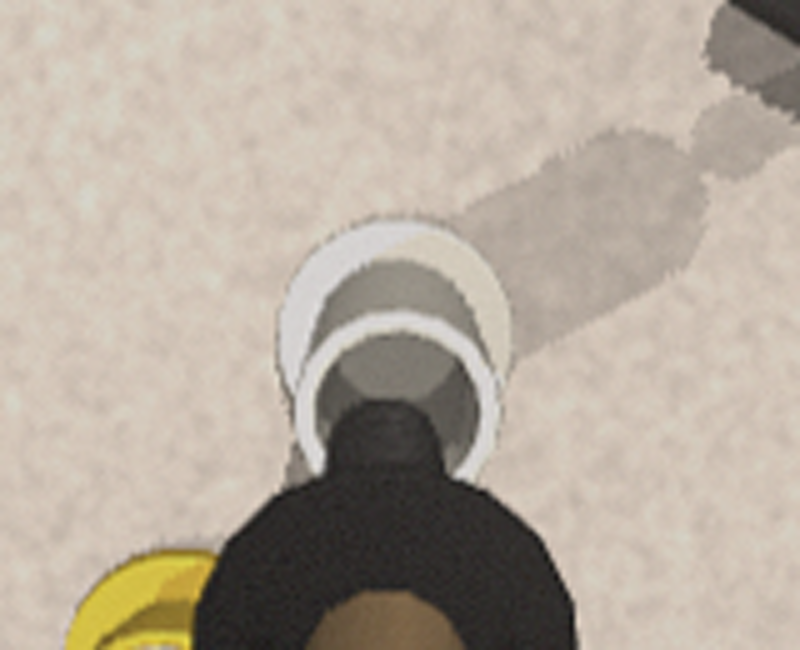

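View pics/s19.png

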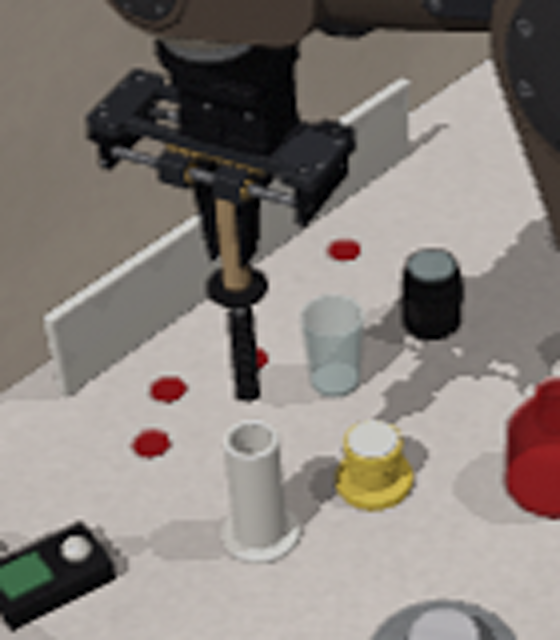

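Emit:
{"name": "play_rows", "arguments": {
  "increments": [
    [[0.02,0,0.001,0,0,0,0.01],[0.04,0,0.001,0,0,0,0.01],[0.06,0,0.001,0,0,0,0.01],[0.08,0,0.001,0,0,0,0.01],[0.1,0,0.001,0,0,0,0.01],[0.12,0,0.001,0,0,0,0.01],[0.13,0,0.001,0,0,0,0.01],[0.13,0,0.001,0,0,0,0.01]]
  ]
}}

```text
time_s: 28.13
eef_pos: [0.6348, 0.1348, 0.2653]
eef_rot: [-0.097, 0.702, 0.097, 0.699]
force: [-0.2, -0.6, -0.8]
finger_gap: 0.205
```

Emit:
{"name": "play_rows", "arguments": {
  "increments": [
    [[0.01,0,0,0,0,0,0.01],[0.02,0,0,0,0,0,0.01],[0.027,0,0,0,0,0,0.01],[0.032,0,0,0,0,0,0.01],[0.032,0,0,0,0,0,0.01],[0.032,0,0,0,0,0,0.01]]
  ]
}}

```text
time_s: 28.63
eef_pos: [0.6356, 0.1357, 0.2351]
eef_rot: [-0.098, 0.7, 0.098, 0.7]
force: [-0.0, 0.1, -0.6]
finger_gap: 0.206
```

Emit:
{"name": "play_rows", "arguments": {
  "increments": [
    [[0.001,0,0,0,0,0,0.01],[0.002,0,0,0,0,0,0.01],[0.003,0,0,0,0,0,0.01],[0.003,0,0,0,0,0,0.01]]
  ]
}}

```text
time_s: 28.97
eef_pos: [0.6357, 0.1357, 0.2325]
eef_rot: [-0.098, 0.7, 0.098, 0.701]
force: [0.0, -0.6, 0.6]
finger_gap: 0.203
```

Near contact; open and rise.

Emit:
{"name": "play_rows", "arguments": {
  "increments": [
    [[0.001,0,0,0,0,0,0.03],[0.001,0,0,0,0,0,0.045],[0.001,0,0,0,0,0,0.055],[0.001,0,0,0,0,0,0.06],[-0.02,0,0,0,0,0,0.06],[-0.05,0,0,0,0,0,0.06],[-0.09,0,0,0,0,0,0.06],[-0.13,0,0,0,0,0,0.06]]
  ]
}}

```text
time_s: 29.63
eef_pos: [0.6352, 0.1356, 0.3632]
eef_rot: [-0.098, 0.701, 0.098, 0.7]
force: [0.2, 0.0, -0.6]
finger_gap: 0.624
```

```bash
python3 - <<'E'
from h import *
s=st()
save('wrist','w20.png')
save('side','s20.png',(100,260,200,340),4)
plan(.556,-.25,.30,-.6,grasp=False)
plan(.556,-.25,.30,grasp=False)
E
```

```text
t 29.63 pos [0.6352 0.1356 0.3632] q [ 0.109  0.471  1.398 -0.     1.274 -0.168] F [ 0.2  0.  -0.6] gap 0.624
[[-0.002, -0.273, 0.962], [-0.0, 0.962, 0.273], [-1.0, 0.0, -0.002]]
PLAN d [0.0678, -0.349, -0.1837] rv [0.877, 0.011, -0.003] dist 0.4 rows 9.6 yaw now 0.277 q [ 0.11  0.47  1.39 -0.    1.27 -0.17] t 29.7
PLAN d [0.0678, -0.349, -0.1837] rv [-0.0, 0.01, 0.002] dist 0.4 rows 9.6 yaw now 0.277 q [ 0.11  0.47  1.39 -0.    1.27 -0.17] t 29.7
```

View pics/s20.png

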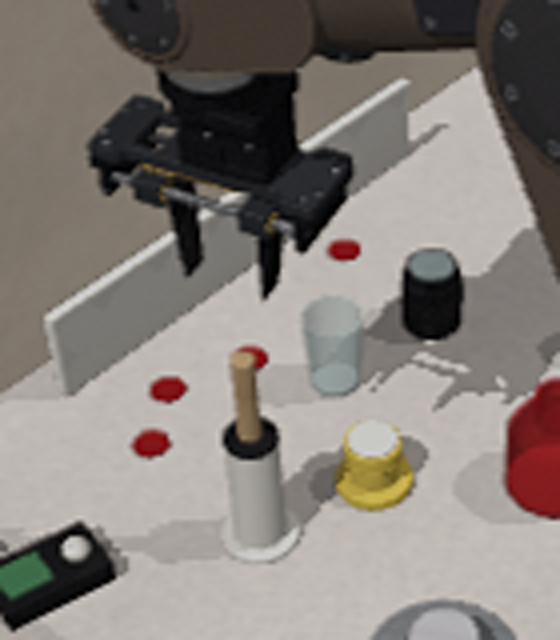

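View pics/w20.png

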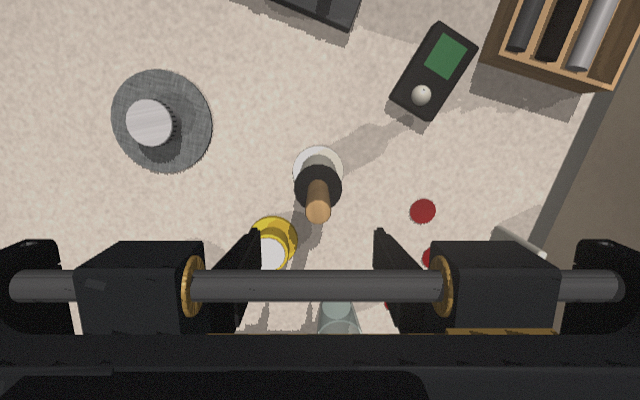

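Emit:
{"name": "play_rows", "arguments": {
  "increments": [
    [[0.0,-0.345,-0.192,-1.0,0,0,0.08],[0.0,-0.345,-0.192,-1.0,0,0,0.08],[0.0,-0.345,-0.192,-1.0,0,0,0.08],[0.04,-0.345,-0.192,-1.0,0,0,0.08],[0.04,-0.345,-0.192,-1.0,0,0,0.08],[0.04,-0.345,-0.192,-1.0,0,0,0.08],[0.04,-0.345,-0.192,-1.0,0,0,0.08],[0.04,-0.345,-0.192,-1.0,0,0,0.08]]
  ]
}}

```text
time_s: 30.4
eef_pos: [0.5629, -0.1727, 0.3334]
eef_rot: [-0.409, 0.577, 0.409, 0.577]
force: [0.1, -0.7, 0.1]
finger_gap: 0.839
```

```bash
python3 - <<'E'
from h import *
s=st()
plan(.547,-.249,.28,1.43,grasp=False)
E
```

```text
t 30.4 pos [ 0.5629 -0.1727  0.3334] q [-0.41   0.401  1.597 -0.     1.144 -1.643] F [ 0.1 -0.7  0.1] gap 0.839
[[0.0, -0.944, 0.331], [-0.0, 0.331, 0.944], [-1.0, -0.0, -0.0]]
PLAN d [0.0534, -0.0103, -0.0773] rv [-0.197, -0.0, 0.0] dist 0.094 rows 2.3 yaw now 1.233 q [-0.41  0.4   1.6  -0.    1.14 -1.64] t 30.4
```

Emit:
{"name": "play_rows", "arguments": {
  "increments": [
    [[0.053,-0.01,-0.077,-0.2,0,0,0.08],[0.053,-0.01,-0.077,-0.2,0,0,0.08],[0.053,-0.01,-0.077,-0.2,0,0,0.08],[0.053,-0.01,-0.077,-0.2,0,0,0.08],[0.053,-0.01,-0.077,-0.2,0,0,0.08]]
  ]
}}

```text
time_s: 30.82
eef_pos: [0.5473, -0.2467, 0.2808]
eef_rot: [-0.462, 0.535, 0.462, 0.535]
force: [0.0, -0.0, 0.3]
finger_gap: 0.839
```

```bash
python3 - <<'E'
from h import *
s=st()
im=save('wrist','w21.png')
m=metal(im); r,c=[int(v) for v in w2p('wrist',[.547,-.25,.058])]; print(r,c)
n,l,ss,cen=cv2.connectedComponentsWithStats(m)
for k in range(1,n):
    if ss[k][4]>700: circ(im,m,*[v for v in np.argwhere(l==k)[len(np.argwhere(l==k))//2]],.058,'c')
save('top','t21.png')
E
```

```text
t 30.82 pos [ 0.5473 -0.2467  0.2808] q [-0.534  0.467  1.635  0.     1.04  -1.959] F [ 0.  -0.   0.3] gap 0.839
[[-0.0, -0.989, 0.145], [0.0, 0.145, 0.989], [-1.0, 0.0, 0.0]]
191 312
c [ 252    0   60   34 1614] px rc [  3.1 281.5] P [ 0.3847 -0.2521] circ [ 0.3835 -0.2519] diam 0.0496
c [ 289  169   52   50 2054] px rc [193.6 314.4] P [ 0.5491 -0.2489] circ [ 0.5496 -0.249 ] diam 0.0489
```

View pics/w21.png

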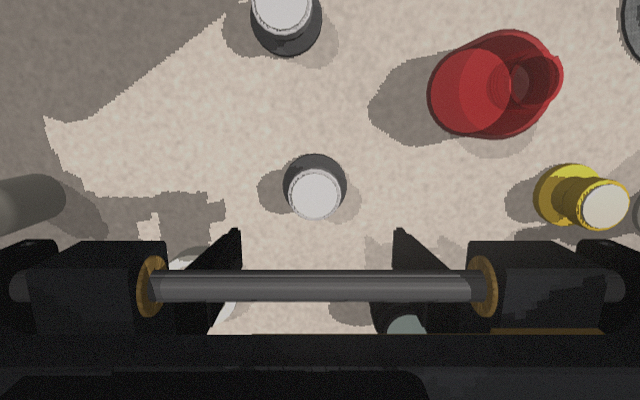

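Emit:
{"name": "play_rows", "arguments": {
  "increments": [
    [[0.04,-0.002,-0.002,0,0,0,0.08],[0.08,-0.002,-0.002,0,0,0,0.08],[0.12,-0.002,-0.002,0,0,0,0.08],[0.15,-0.002,-0.002,0,0,0,0.08],[0.17,-0.002,-0.002,0,0,0,0.08],[0.177,-0.002,-0.002,0,0,0,0.08],[0.177,-0.002,-0.002,0,0,0,0.08]]
  ]
}}

```text
time_s: 31.5
eef_pos: [0.5493, -0.2479, 0.1033]
eef_rot: [-0.463, 0.534, 0.464, 0.534]
force: [-0.1, 1.1, -0.2]
finger_gap: 0.84
```

Emit:
{"name": "play_rows", "arguments": {
  "increments": [
    [[0,0,0,0,0,0,0.045],[0,0,0,0,0,0,0.045],[0,0,0,0,0,0,0.045],[0,0,0,0,0,0,0.045],[0,0,0,0,0,0,0.045],[0,0,0,0,0,0,0.045]]
  ],
  "force": 25
}}

```text
time_s: 32.0
eef_pos: [0.5491, -0.2493, 0.1047]
eef_rot: [-0.463, 0.534, 0.462, 0.535]
force: [-1.4, 1.4, 7.4]
finger_gap: 0.54
```

```bash
python3 - <<'E'
from h import *
s=st()
save('wrist','w22.png')
E
```

```text
t 32.0 pos [ 0.5491 -0.2493  0.1047] q [-0.536  0.696  1.771 -0.     0.673 -1.963] F [-1.4  1.4  7.4] gap 0.54
[[0.001, -0.99, 0.143], [-0.001, 0.143, 0.99], [-1.0, -0.001, -0.001]]
```

View pics/w22.png

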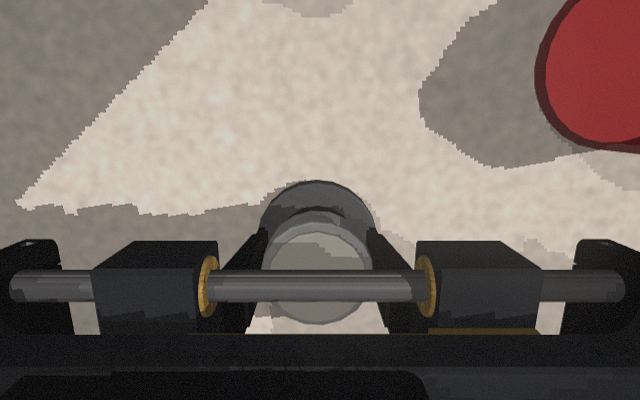

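Emit:
{"name": "play_rows", "arguments": {
  "increments": [
    [[-0.03,0,0,0,0,0,0.045],[-0.07,0,0,0,0,0,0.045],[-0.11,0,0,0,0,0,0.045],[-0.15,0,0,0,0,0,0.045],[-0.19,0,0,0,0,0,0.045],[-0.23,0,0,0,0,0,0.045],[-0.26,0,0,0,0,0,0.045],[-0.26,0,0,0,0,0,0.045]]
  ]
}}

```text
time_s: 32.72
eef_pos: [0.5496, -0.2495, 0.3705]
eef_rot: [-0.466, 0.533, 0.46, 0.536]
force: [0.7, 1.0, -2.0]
finger_gap: 0.542
```

```bash
python3 - <<'E'
from h import *
s=st()
plan(.585,.333,.36,grasp=False)
save('top','t22.png')
E
```

```text
t 32.72 pos [ 0.5496 -0.2495  0.3705] q [-0.536  0.391  1.512 -0.     1.229 -1.963] F [ 0.7  1.  -2. ] gap 0.542
[[0.008, -0.99, 0.143], [-0.005, 0.143, 0.99], [-1.0, -0.009, -0.004]]
PLAN d [0.0079, 0.0482, 0.5817] rv [0.0, -0.004, 0.009] dist 0.584 rows 14.0 yaw now 1.427 q [-0.54  0.39  1.51 -0.    1.23 -1.96] t 32.7
```

View pics/t22.png

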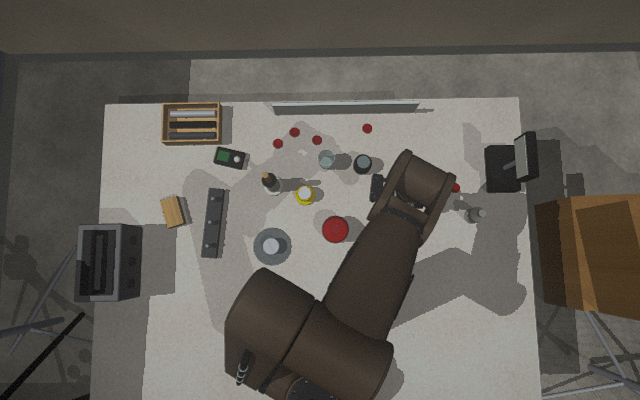

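Emit:
{"name": "play_rows", "arguments": {
  "increments": [
    [[0,0.02,0.03,0,0,0,0.045],[0,0.035,0.07,0,0,0,0.045],[0,0.045,0.11,0,0,0,0.045],[0,0.048,0.15,0,0,0,0.045],[0,0.048,0.19,0,0,0,0.045],[0,0.048,0.23,0,0,0,0.045],[0,0.048,0.27,0,0,0,0.045],[0,0.048,0.31,0,0,0,0.045]]
  ]
}}

```text
time_s: 33.43
eef_pos: [0.5451, 0.0664, 0.3622]
eef_rot: [-0.462, 0.535, 0.463, 0.534]
force: [1.7, -0.0, -1.3]
finger_gap: 0.539
```

Emit:
{"name": "play_rows", "arguments": {
  "increments": [
    [[0,0,0.04,0,0,0,0.045],[0,0,0.08,0,0,0,0.045],[0,0,0.12,0,0,0,0.045],[0,0,0.16,0,0,0,0.045],[0,0,0.19,0,0,0,0.045],[0,0,0.2,0,0,0,0.045],[0,0,0.2,0,0,0,0.045]]
  ]
}}

```text
time_s: 34.02
eef_pos: [0.5738, 0.2645, 0.3615]
eef_rot: [-0.463, 0.535, 0.464, 0.533]
force: [0.1, -0.2, -2.2]
finger_gap: 0.543
```

```bash
python3 - <<'E'
from h import *
s=st()
save('wrist','w23.png')
E
```

```text
t 34.02 pos [0.5738 0.2645 0.3615] q [ 0.327  0.445  1.447  0.     1.253 -1.103] F [ 0.1 -0.2 -2.2] gap 0.543
[[-0.003, -0.99, 0.14], [-0.001, 0.14, 0.99], [-1.0, 0.003, -0.001]]
```

View pics/w23.png

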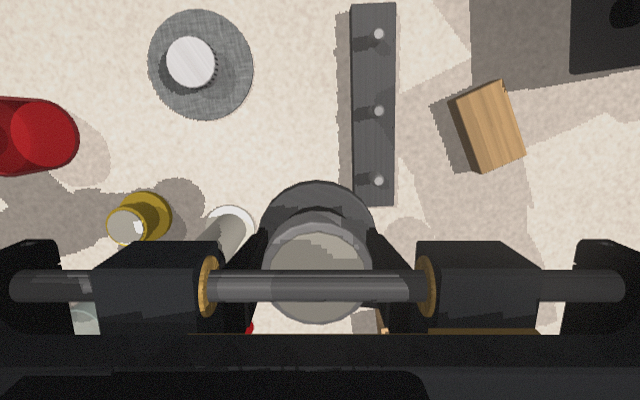

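```bash
python3 - <<'E'
from h import *
im=cv2.imread('pics/w23.png')
cv2.imwrite('pics/w23c.png',cv2.resize(im[10:210,330:410],None,fx=3,fy=3,interpolation=cv2.INTER_CUBIC))
P=[p2w('wrist',p,.056) for p in [(34,378.5),(111,378.5),(180.5,378.5)]]
print(np.round(P,4), np.linalg.norm(P[0]-P[1]),np.linalg.norm(P[1]-P[2]))
E
```

```text
[[0.4289 0.3498 0.056 ]
 [0.5083 0.3418 0.056 ]
 [0.5873 0.3339 0.056 ]] 0.07975261605906481 0.07940408784945967
```

View pics/w23c.png

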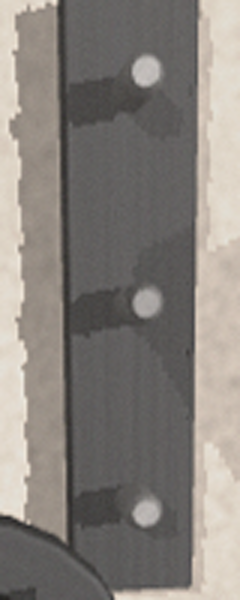

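```bash
python3 - <<'E'
from h import *
s=read_state();R=Rn.from_quat(s['eef_rot']).as_matrix();p=np.array(s['eef_pos'])
for d in (.045,.049): print(d,w2p('wrist',p+d*R[:,0]))
# drum top (3mm below lens) circle dia 52 projected outline
import math
for off in (-.003,0,.003):
    pts=[w2p('wrist',p+.049*R[:,0]+R[:,1]*(off+.026*math.cos(a))+R[:,2]*.026*math.sin(a)) for a in np.linspace(0,2*math.pi,60)]
    pts=np.array(pts); print(off,pts.min(0),pts.max(0))
im=cv2.imread('pics/w23.png'); cv2.imwrite('pics/w23d.png',cv2.resize(im[170:335,240:400],None,fx=4,fy=4))
plan(.587,.334,.22,1.47,grasp=False)
E
```

```text
0.045 [277.82376231 317.80717618]
0.049 [273.76785552 317.77480766]
-0.003 [224.82657531 260.10471451] [330.61193417 375.44887983]
0 [218.1724113  259.82860816] [324.95419923 375.71559662]
0.003 [211.45285465 259.54989077] [319.24522488 375.9848357 ]
PLAN d [0.1417, -0.0034, 0.0724] rv [-0.041, -0.002, -0.003] dist 0.159 rows 3.8 yaw now 1.429 q [ 0.33  0.44  1.45 -0.    1.25 -1.1 ] t 34.1
```

View pics/w23d.png

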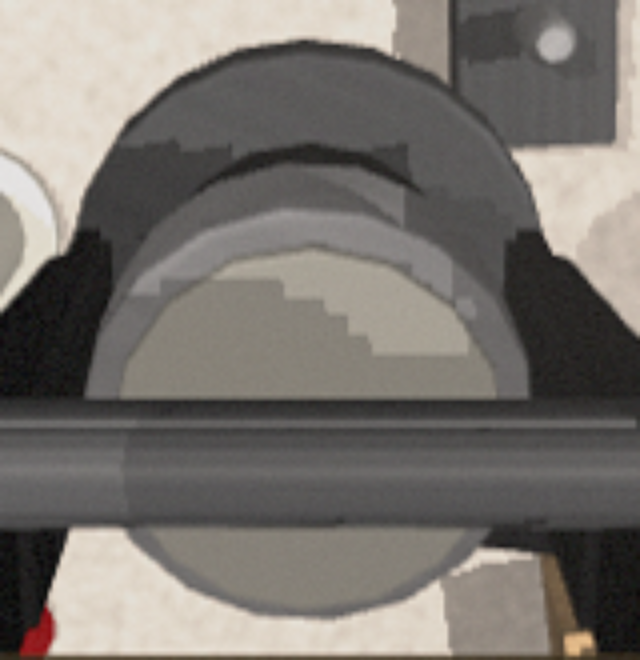

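Emit:
{"name": "play_rows", "arguments": {
  "increments": [
    [[0.0,-0.003,0.04,-0.04,0,0,0.045],[0.02,-0.003,0.072,-0.04,0,0,0.045],[0.06,-0.003,0.072,-0.04,0,0,0.045],[0.1,-0.003,0.072,-0.04,0,0,0.045],[0.14,-0.003,0.072,-0.04,0,0,0.045],[0.16,-0.003,0.072,-0.04,0,0,0.045],[0.16,-0.003,0.072,-0.04,0,0,0.045],[0.16,-0.003,0.072,-0.04,0,0,0.045]]
  ]
}}

```text
time_s: 34.73
eef_pos: [0.5877, 0.3318, 0.2033]
eef_rot: [-0.473, 0.526, 0.473, 0.525]
force: [-0.2, -0.3, -0.7]
finger_gap: 0.537
```

```bash
python3 - <<'E'
from h import *
s=st()
plan(.587,.334,.1287,grasp=False)
im=save('wrist','w24.png')
save('side','s24.png',(180,340,160,320),5)
P=np.array(s['eef_pos']);print('foot c side',w2p('side',[P[0],P[1],P[2]-.1047]),'spigot tip side',w2p('side',[.587,.334,.056]))
E
```

```text
t 34.73 pos [0.5877 0.3318 0.2033] q [ 0.416  0.651  1.514 -0.     0.979 -1.05 ] F [-0.2 -0.3 -0.7] gap 0.537
[[-0.002, -0.995, 0.104], [-0.001, 0.104, 0.995], [-1.0, 0.002, -0.001]]
PLAN d [0.0746, 0.0008, 0.0022] rv [-0.0, -0.001, -0.002] dist 0.075 rows 1.8 yaw now 1.466 q [ 0.42  0.65  1.51 -0.    0.98 -1.05] t 34.7
foot c side [256.7919021  229.06372172] spigot tip side [265.86240733 230.44256825]
```

View pics/w24.png

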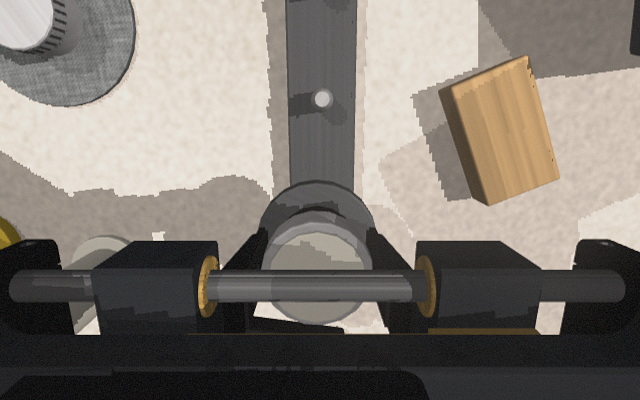

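View pics/s24.png

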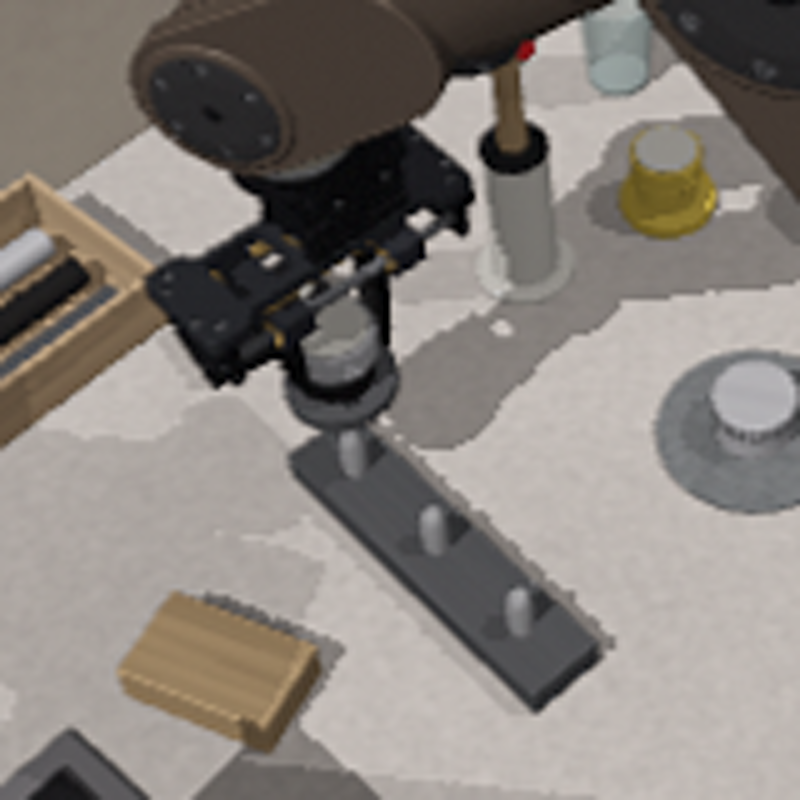

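```bash
python3 - <<'E'
from h import *
im=cv2.imread('pics/w24.png')
g=im[80:118,300:345].astype(int).min(2); m=(g>140); ys,xs=np.where(m); print(ys.mean()+80,xs.mean()+300,m.sum())
P=p2w('wrist',(ys.mean()+80,xs.mean()+300),.056); print(P, P+.08*np.array([.995,-.1,0]))
st()
E
```

```text
98.27083333333333 322.0416666666667 192
[0.50868225 0.3445206  0.056     ] [0.58828225 0.3365206  0.056     ]
t 34.83 pos [0.5883 0.3327 0.2058] q [ 0.417  0.649  1.512 -0.     0.979 -1.049] F [-0.3  0.  -1.7] gap 0.544
[[0.002, -0.995, 0.104], [0.001, 0.104, 0.995], [-1.0, -0.002, 0.001]]
```

Emit:
{"name": "play_rows", "arguments": {
  "increments": [
    [[0.0,0.001,0.002,0,0,0,0.045],[0.02,0.001,0.002,0,0,0,0.045],[0.035,0.001,0.002,0,0,0,0.045],[0.045,0.001,0.002,0,0,0,0.045],[0.05,0.001,0.002,0,0,0,0.045],[0.053,0.001,0.002,0,0,0,0.045],[0.055,0.001,0.002,0,0,0,0.045],[0.055,0.001,0.002,0,0,0,0.045]]
  ]
}}

```text
time_s: 35.5
eef_pos: [0.5868, 0.3355, 0.1492]
eef_rot: [-0.474, 0.525, 0.473, 0.525]
force: [0.0, 0.0, -1.9]
finger_gap: 0.54
```

```bash
python3 - <<'E'
from h import *
s=st(); print(np.round(s['ft_torque'],2))
save('side','s25.png',(210,300,190,290),7)
E
```

```text
t 35.5 pos [0.5868 0.3355 0.1492] q [ 0.422  0.715  1.551 -0.     0.875 -1.046] F [ 0.   0.  -1.9] gap 0.54
[[0.001, -0.995, 0.103], [0.0, 0.103, 0.995], [-1.0, -0.001, 0.0]]
[ 0.05 -0.18  0.01]
```

View pics/s25.png

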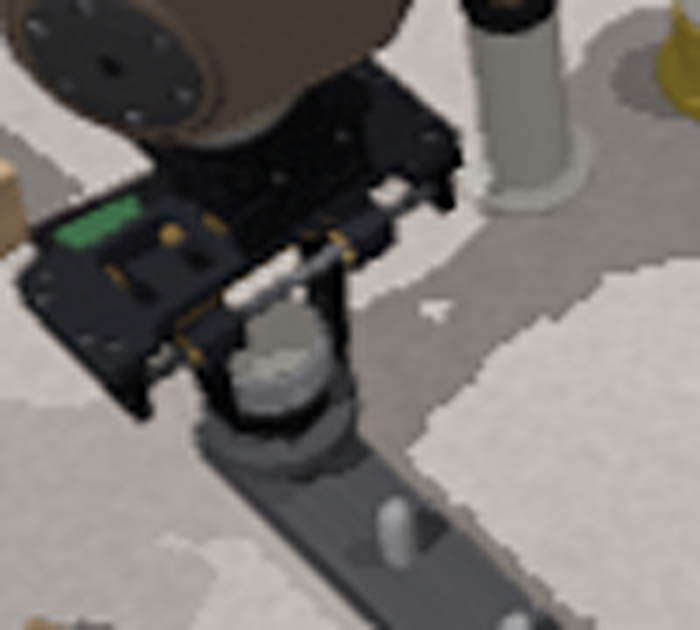

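Emit:
{"name": "play_rows", "arguments": {
  "increments": [
    [[0.005,0,0,0,0,0,0.045],[0.01,0,0,0,0,0,0.045],[0.015,0,0,0,0,0,0.045],[0.018,0,0,0,0,0,0.045],[0.02,0,0,0,0,0,0.045],[0.022,0,0,0,0,0,0.045],[0.022,0,0,0,0,0,0.045]]
  ]
}}

```text
time_s: 36.13
eef_pos: [0.5865, 0.3353, 0.1286]
eef_rot: [-0.474, 0.525, 0.473, 0.525]
force: [-7.1, -4.4, 15.5]
finger_gap: 0.543
```

Emit:
{"name": "play_rows", "arguments": {
  "increments": [
    [[0.0,0,0,0,0,0,0.07],[0.0,0,0,0,0,0,0.08],[0.0,0,0,0,0,0,0.08],[0.0,0,0,0,0,0,0.08],[-0.03,0,0,0,0,0,0.08],[-0.07,0,0,0,0,0,0.08],[-0.11,0,0,0,0,0,0.08],[-0.15,0,0,0,0,0,0.08]]
  ]
}}

```text
time_s: 36.8
eef_pos: [0.5865, 0.3353, 0.2781]
eef_rot: [-0.473, 0.525, 0.474, 0.525]
force: [-0.3, 0.4, -0.3]
finger_gap: 0.845
```

```bash
python3 - <<'E'
from h import *
s=st()
im=save('wrist','w26.png'); m=metal(im)
save('side','s26.png',(210,320,190,300),6)
save('top','t26.png')
plan(.382,-.25,.32,1.47,grasp=False)
E
```

```text
t 36.8 pos [0.5865 0.3353 0.2781] q [ 0.422  0.577  1.439 -0.     1.126 -1.046] F [-0.3  0.4 -0.3] gap 0.845
[[-0.001, -0.995, 0.103], [-0.0, 0.103, 0.995], [-1.0, 0.001, -0.001]]
PLAN d [-0.0424, 0.1437, -0.6037] rv [-0.002, 0.003, 0.005] dist 0.622 rows 14.9 yaw now 1.468 q [ 0.42  0.57  1.44 -0.    1.12 -1.05] t 37.0
```

View pics/s26.png

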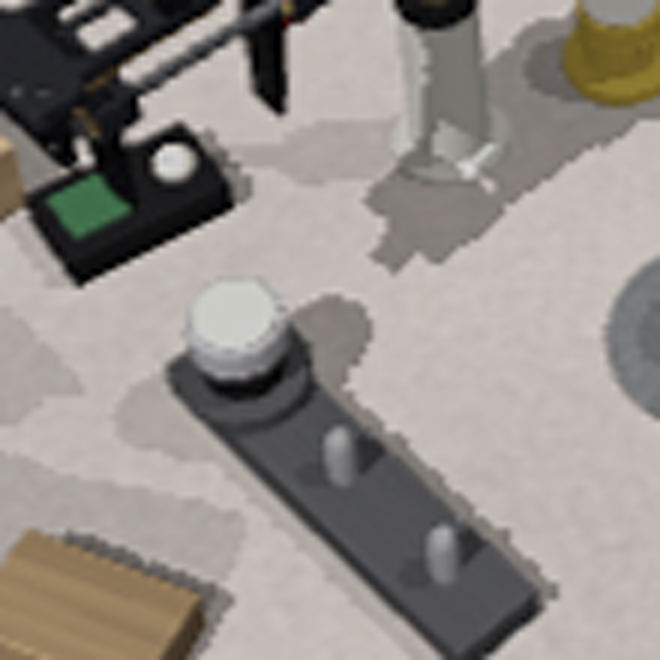

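View pics/w26.png

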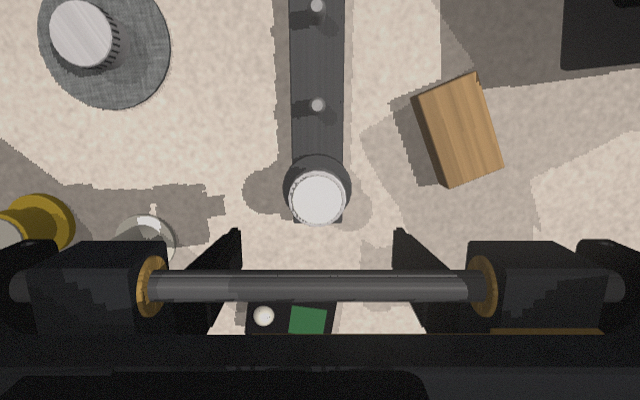

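View pics/t26.png

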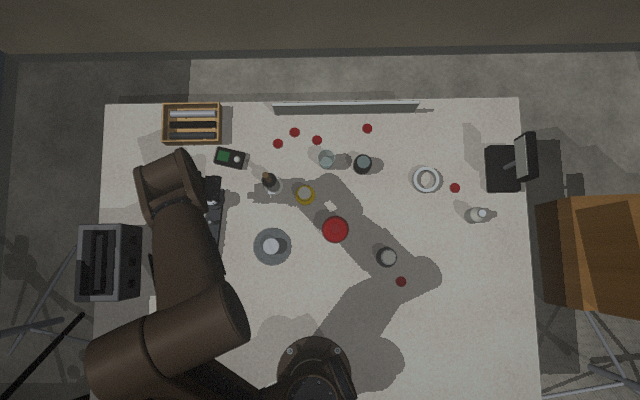

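Emit:
{"name": "play_rows", "arguments": {
  "increments": [
    [[-0.03,0.03,0,0,0,0,0.08],[-0.042,0.06,-0.03,0,0,0,0.08],[-0.042,0.07,-0.07,0,0,0,0.08],[-0.042,0.08,-0.11,0,0,0,0.08],[-0.042,0.09,-0.15,0,0,0,0.08],[-0.042,0.1,-0.19,0,0,0,0.08],[-0.042,0.11,-0.23,0,0,0,0.08],[-0.042,0.12,-0.27,0,0,0,0.08]]
  ]
}}

```text
time_s: 37.62
eef_pos: [0.4381, 0.0778, 0.3177]
eef_rot: [-0.473, 0.526, 0.474, 0.524]
force: [1.7, -1.4, 0.1]
finger_gap: 0.839
```

Emit:
{"name": "play_rows", "arguments": {
  "increments": [
    [[0,0.005,-0.04,0,0,0,0.08],[0,0.01,-0.08,0,0,0,0.08],[0,0.015,-0.12,0,0,0,0.08],[0,0.018,-0.16,0,0,0,0.08],[0,0.02,-0.2,0,0,0,0.08],[0,0.022,-0.24,0,0,0,0.08],[0,0.023,-0.28,0,0,0,0.08],[0,0.023,-0.31,0,0,0,0.08]]
  ]
}}

```text
time_s: 38.28
eef_pos: [0.3836, -0.2293, 0.3178]
eef_rot: [-0.473, 0.526, 0.474, 0.525]
force: [0.5, 0.4, -0.5]
finger_gap: 0.841
```

```bash
python3 - <<'E'
from h import *
plan(.382,-.25,.28,1.47,grasp=False)
E
```

```text
PLAN d [0.0378, -0.0006, -0.0207] rv [-0.004, 0.001, -0.001] dist 0.043 rows 1.0 yaw now 1.466 q [-0.69  0.21  1.94 -0.    1.   -2.15] t 38.3
```

Emit:
{"name": "play_rows", "arguments": {
  "increments": [
    [[0.038,0,-0.021,0,0,0,0.08],[0.038,0,-0.021,0,0,0,0.08],[0.038,0,-0.021,0,0,0,0.08],[0.038,0,-0.021,0,0,0,0.08]]
  ]
}}

```text
time_s: 38.62
eef_pos: [0.3824, -0.2472, 0.2805]
eef_rot: [-0.473, 0.525, 0.474, 0.525]
force: [0.0, 0.4, -0.1]
finger_gap: 0.843
```

```bash
python3 - <<'E'
from h import *
s=st()
im=save('wrist','w27.png')
m=metal(im)
n,l,ss,cen=cv2.connectedComponentsWithStats(m)
for k in range(1,n):
    if ss[k][4]>700: a=np.argwhere(l==k); circ(im,m,*a[len(a)//2],.058,'c')
E
```

```text
t 38.62 pos [ 0.3824 -0.2472  0.2805] q [-0.719  0.267  1.971  0.     0.906 -2.186] F [ 0.   0.4 -0.1] gap 0.843
[[-0.001, -0.995, 0.103], [0.001, 0.103, 0.995], [-1.0, 0.001, 0.001]]
c [ 286  166   52   50 2069] px rc [190.7 311.1] P [ 0.3809 -0.2524] circ [ 0.3813 -0.2524] diam 0.049
```

View pics/w27.png

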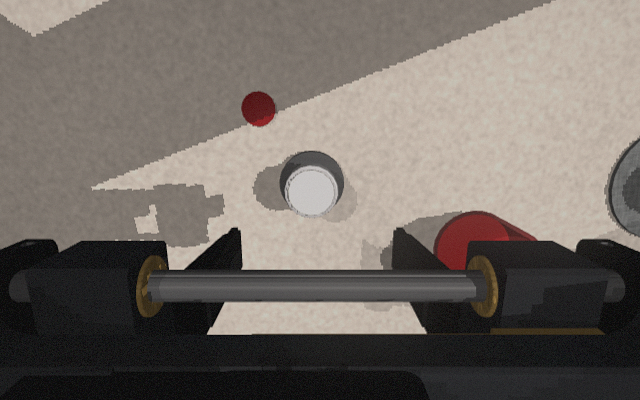

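Emit:
{"name": "play_rows", "arguments": {
  "increments": [
    [[0.04,0.001,-0.003,0,0,0,0.08],[0.08,0.001,-0.003,0,0,0,0.08],[0.12,0.001,-0.003,0,0,0,0.08],[0.15,0.001,-0.003,0,0,0,0.08],[0.17,0.001,-0.003,0,0,0,0.08],[0.176,0.001,-0.003,0,0,0,0.08],[0.176,0.001,-0.003,0,0,0,0.08]]
  ]
}}

```text
time_s: 39.25
eef_pos: [0.3815, -0.2499, 0.1045]
eef_rot: [-0.473, 0.525, 0.474, 0.525]
force: [-0.3, 0.3, 0.5]
finger_gap: 0.844
```

Emit:
{"name": "play_rows", "arguments": {
  "increments": [
    [[0,0,0,0,0,0,0.045],[0,0,0,0,0,0,0.045],[0,0,0,0,0,0,0.045],[0,0,0,0,0,0,0.045],[0,0,0,0,0,0,0.045],[0,0,0,0,0,0,0.045]]
  ],
  "force": 25
}}

```text
time_s: 39.75
eef_pos: [0.3814, -0.2508, 0.1056]
eef_rot: [-0.474, 0.525, 0.473, 0.525]
force: [-0.1, 0.5, 10.0]
finger_gap: 0.546
```

```bash
python3 - <<'E'
from h import *
s=st()
im=save('wrist','w28.png',(170,335,240,400),4)
import math
R=Rn.from_quat(s['eef_rot']).as_matrix();p=np.array(s['eef_pos'])
d=.1047-.055-(.1047-p[2])
pts=np.array([w2p('wrist',p+(p[2]-.055)*R[:,0]+R[:,1]*(.026*math.cos(a))+R[:,2]*.026*math.sin(a)) for a in np.linspace(0,2*math.pi,60)])
print(pts.min(0),pts.max(0))
E
```

```text
t 39.75 pos [ 0.3814 -0.2508  0.1056] q [-0.726  0.57   2.135 -0.     0.434 -2.194] F [-0.1  0.5 10. ] gap 0.546
[[0.001, -0.995, 0.103], [-0.001, 0.103, 0.995], [-1.0, -0.001, -0.001]]
[217.13311753 260.36216963] [322.97495295 375.09014969]
```

View pics/w28.png

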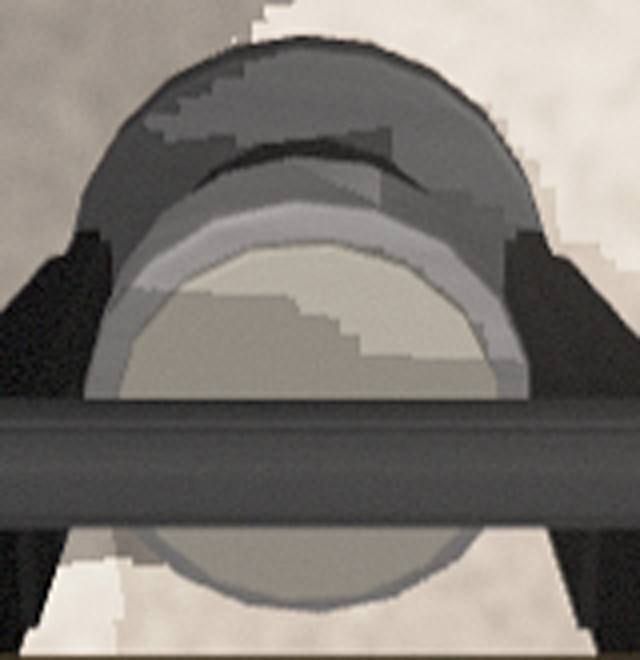

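Emit:
{"name": "play_rows", "arguments": {
  "increments": [
    [[-0.03,0,0,0,0,0,0.045],[-0.07,0,0,0,0,0,0.045],[-0.11,0,0,0,0,0,0.045],[-0.15,0,0,0,0,0,0.045],[-0.19,0,0,0,0,0,0.045],[-0.22,-0.03,0.03,0,0,0,0.045],[-0.22,-0.06,0.06,0,0,0,0.045],[-0.22,-0.08,0.09,0,0,0,0.045]]
  ]
}}

```text
time_s: 40.47
eef_pos: [0.4688, -0.1718, 0.3273]
eef_rot: [-0.475, 0.525, 0.471, 0.526]
force: [0.2, -1.2, -2.7]
finger_gap: 0.54
```

```bash
python3 - <<'E'
from h import *
s=st()
plan(.427,.29,.33,1.47,grasp=False)
E
```

```text
t 40.47 pos [ 0.4688 -0.1718  0.3273] q [-0.484  0.272  1.815 -0.     1.05  -1.949] F [ 0.2 -1.2 -2.7] gap 0.54
[[0.004, -0.994, 0.106], [-0.002, 0.106, 0.994], [-1.0, -0.005, -0.002]]
PLAN d [-0.004, 0.0903, 0.4548] rv [-0.005, -0.002, 0.005] dist 0.464 rows 11.1 yaw now 1.465 q [-0.48  0.27  1.81 -0.    1.05 -1.95] t 40.5
```

Emit:
{"name": "play_rows", "arguments": {
  "increments": [
    [[0,0.0,0.04,0,0,0,0.045],[0,0.0,0.08,0,0,0,0.045],[0,0.01,0.12,0,0,0,0.045],[0,0.02,0.16,0,0,0,0.045],[0,0.03,0.2,0,0,0,0.045],[0,0.04,0.24,0,0,0,0.045],[0,0.05,0.28,0,0,0,0.045],[0,0.06,0.31,0,0,0,0.045]]
  ]
}}

```text
time_s: 41.13
eef_pos: [0.4388, 0.145, 0.3248]
eef_rot: [-0.474, 0.525, 0.474, 0.525]
force: [-0.0, -0.8, -1.9]
finger_gap: 0.539
```

Emit:
{"name": "play_rows", "arguments": {
  "increments": [
    [[0,0.01,0.04,0,0,0,0.045],[0,0.02,0.08,0,0,0,0.045],[0,0.025,0.12,0,0,0,0.045],[0,0.03,0.145,0,0,0,0.045],[0,0.03,0.145,0,0,0,0.045],[0,0.03,0.145,0,0,0,0.045]]
  ]
}}

```text
time_s: 41.63
eef_pos: [0.4243, 0.2907, 0.3243]
eef_rot: [-0.474, 0.525, 0.474, 0.524]
force: [0.3, 0.1, -3.1]
finger_gap: 0.544
```

```bash
python3 - <<'E'
from h import *
s=st()
im=save('wrist','w29.png')
plan(.4275,.351,.21,1.47,grasp=False)
E
```

```text
t 41.63 pos [0.4243 0.2907 0.3243] q [ 0.472  0.299  1.783 -0.     1.06  -0.998] F [ 0.3  0.1 -3.1] gap 0.544
[[-0.001, -0.995, 0.1], [-0.001, 0.1, 0.995], [-1.0, 0.001, -0.001]]
PLAN d [0.1144, 0.0032, 0.0614] rv [-0.001, -0.001, -0.001] dist 0.13 rows 3.1 yaw now 1.469 q [ 0.47  0.3   1.78 -0.    1.06 -1.  ] t 41.7
```

View pics/w29.png

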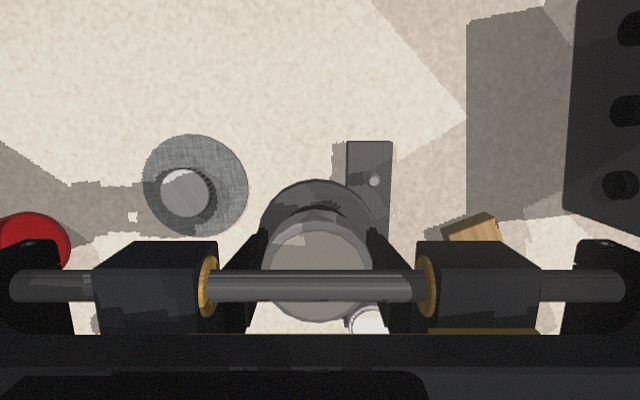

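```bash
python3 - <<'E'
from h import *
print(p2w('wrist',(181,374.5),.056))
plan(.4275,.351,.19,1.47,grasp=False)
E
```

```text
[0.4284511  0.35094712 0.056     ]
PLAN d [0.1344, 0.0032, 0.0614] rv [-0.001, -0.001, -0.001] dist 0.148 rows 3.5 yaw now 1.469 q [ 0.47  0.3   1.78 -0.    1.06 -1.  ] t 41.7
```

Emit:
{"name": "play_rows", "arguments": {
  "increments": [
    [[0.0,-0.003,0.04,0,0,0,0.045],[0.03,-0.003,0.061,0,0,0,0.045],[0.07,-0.003,0.061,0,0,0,0.045],[0.1,-0.003,0.061,0,0,0,0.045],[0.125,-0.003,0.061,0,0,0,0.045],[0.134,-0.003,0.061,0,0,0,0.045],[0.134,-0.003,0.061,0,0,0,0.045],[0.134,-0.003,0.061,0,0,0,0.045]]
  ]
}}

```text
time_s: 42.35
eef_pos: [0.4349, 0.3496, 0.1915]
eef_rot: [-0.473, 0.525, 0.473, 0.526]
force: [0.4, -0.5, -1.3]
finger_gap: 0.543
```

```bash
python3 - <<'E'
from h import *
plan(.428,.351,.15,1.47,grasp=False)
s=st()
im=save('side','s29.png',(220,340,210,330),5)
P=s['eef_pos'];print('foot c side',w2p('side',[P[0],P[1],P[2]-.1056]),'spigot tip side',w2p('side',[.428,.351,.056]))
E
```

```text
PLAN d [0.0415, 0.007, 0.0006] rv [-0.004, 0.0, 0.0] dist 0.042 rows 1.0 yaw now 1.466 q [ 0.56  0.52  1.83 -0.    0.79 -0.91] t 42.4
t 42.35 pos [0.4349 0.3496 0.1915] q [ 0.559  0.521  1.83  -0.     0.79  -0.907] F [ 0.4 -0.5 -1.3] gap 0.543
[[0.0, -0.995, 0.104], [0.0, 0.104, 0.995], [-1.0, -0.0, 0.0]]
foot c side [290.3660482  261.55351392] spigot tip side [297.78323513 263.69805179]
```

View pics/s29.png

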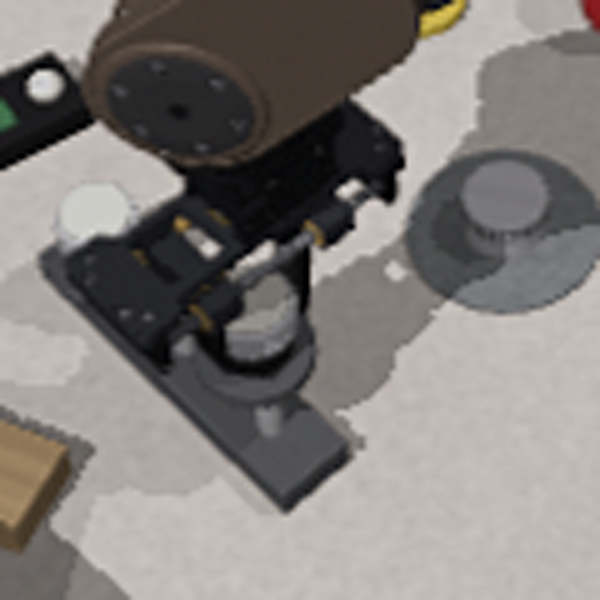

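Emit:
{"name": "play_rows", "arguments": {
  "increments": [
    [[0.0,0.007,0.001,0,0,0,0.045],[0.0,0.007,0.001,0,0,0,0.045],[0.015,0.007,0.001,0,0,0,0.045],[0.025,0.007,0.001,0,0,0,0.045],[0.033,0.007,0.001,0,0,0,0.045],[0.038,0.007,0.001,0,0,0,0.045],[0.041,0.007,0.001,0,0,0,0.045],[0.041,0.007,0.001,0,0,0,0.045]]
  ]
}}

```text
time_s: 43.07
eef_pos: [0.4273, 0.3519, 0.1492]
eef_rot: [-0.474, 0.525, 0.474, 0.525]
force: [-0.1, 0.4, -1.7]
finger_gap: 0.546
```

```bash
python3 - <<'E'
from h import *
s=st()
im=save('side','s30.png',(220,340,210,330),5)
E
```

```text
t 43.07 pos [0.4273 0.3519 0.1492] q [ 0.57   0.579  1.872 -0.     0.691 -0.898] F [-0.1  0.4 -1.7] gap 0.546
[[-0.001, -0.995, 0.103], [-0.001, 0.103, 0.995], [-1.0, 0.001, -0.001]]
```

View pics/s30.png

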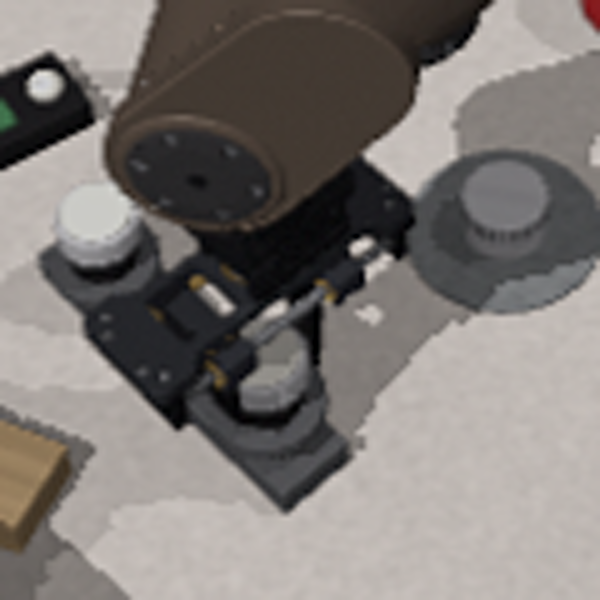

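Emit:
{"name": "play_rows", "arguments": {
  "increments": [
    [[0.005,0,0,0,0,0,0.045],[0.01,0,0,0,0,0,0.045],[0.015,0,0,0,0,0,0.045],[0.018,0,0,0,0,0,0.045],[0.02,0,0,0,0,0,0.045],[0.021,0,0,0,0,0,0.045],[0.021,0,0,0,0,0,0.045]]
  ]
}}

```text
time_s: 43.7
eef_pos: [0.4272, 0.3518, 0.1295]
eef_rot: [-0.474, 0.525, 0.474, 0.525]
force: [-3.1, -3.0, 11.3]
finger_gap: 0.541
```

Seated (contact at the expected height). Release and rise.

Emit:
{"name": "play_rows", "arguments": {
  "increments": [
    [[0.0,0,0,0,0,0,0.07],[0.0,0,0,0,0,0,0.08],[0.0,0,0,0,0,0,0.08],[0.0,0,0,0,0,0,0.08],[-0.03,0,0,0,0,0,0.08],[-0.07,0,0,0,0,0,0.08],[-0.11,0,0,0,0,0,0.08],[-0.15,0,0,0,0,0,0.08]]
  ]
}}

```text
time_s: 44.37
eef_pos: [0.4271, 0.3517, 0.2802]
eef_rot: [-0.473, 0.525, 0.474, 0.525]
force: [0.7, 0.1, -0.2]
finger_gap: 0.841
```

Emit:
{"name": "play_rows", "arguments": {
  "increments": [
    [[-0.03,-0.03,-0.04,0,0,0,0.08],[-0.06,-0.03,-0.08,0,0,0,0.08],[-0.08,-0.03,-0.12,0,0,0,0.08],[-0.08,-0.03,-0.16,0,0,0,0.08],[-0.08,-0.03,-0.2,0,0,0,0.08],[-0.08,-0.03,-0.24,0,0,0,0.08],[-0.08,-0.03,-0.28,0,0,0,0.08],[-0.08,-0.03,-0.32,0,0,0,0.08]]
  ]
}}

```text
time_s: 45.03
eef_pos: [0.425, 0.0438, 0.3589]
eef_rot: [-0.474, 0.525, 0.473, 0.525]
force: [1.2, -0.4, 0.2]
finger_gap: 0.844
```

Emit:
{"name": "play_rows", "arguments": {
  "increments": [
    [[0,0,-0.04,0,0,0,0.08],[0,0,-0.08,0,0,0,0.08],[0,0,-0.12,0,0,0,0.08],[0,0,-0.16,0,0,0,0.08],[0,0,-0.2,0,0,0,0.08],[0,0,-0.24,0,0,0,0.08],[0,0,-0.24,0,0,0,0.08],[0,0,-0.24,0,0,0,0.08]]
  ]
}}

```text
time_s: 45.7
eef_pos: [0.4006, -0.1949, 0.3584]
eef_rot: [-0.472, 0.526, 0.473, 0.526]
force: [1.0, 1.1, -0.0]
finger_gap: 0.839
```

```bash
python3 - <<'E'
from h import *
s=st()
save('side','s31.png',(150,350,150,410),3)
save('top','t31.png',(90,300,90,540),1.75)
save('side','s31b.png',(220,340,210,330),5)
E
```

```text
t 45.7 pos [ 0.4006 -0.1949  0.3584] q [-0.601  0.159  1.878  0.     1.105 -2.065] F [ 1.   1.1 -0. ] gap 0.839
[[-0.0, -0.994, 0.107], [0.0, 0.107, 0.994], [-1.0, 0.001, 0.0]]
```

View pics/s31.png

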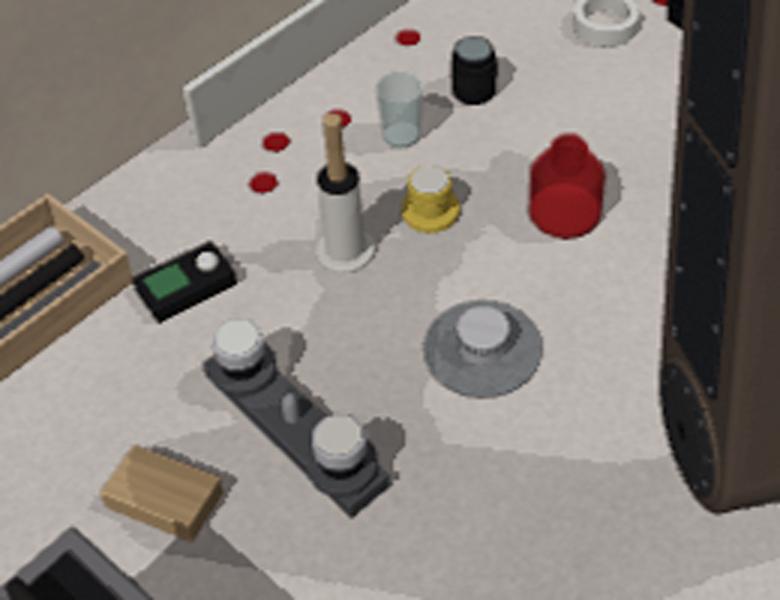

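View pics/t31.png

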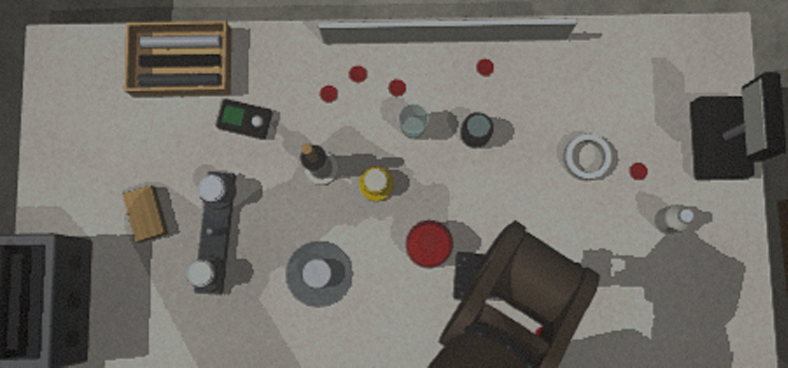

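View pics/s31b.png

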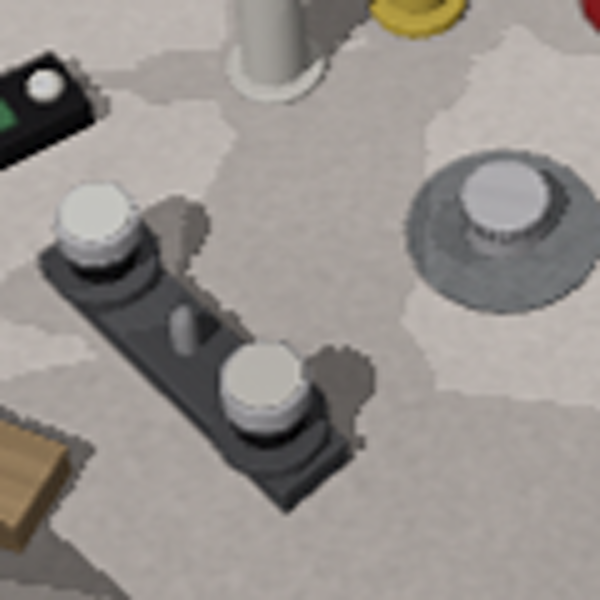

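```bash
python3 -c "
from rig import *
print(close_job())"
```

```text
the job is handed in; nothing more can be done
None
```

The job is handed in at about 46 s on the robot's clock; all the steps were done in order, and no check failed.

- **Cap:** I turned it 4.8 rad anticlockwise, rising with the thread and with only small forces. It then lifted straight off and was laid flat on the felt mat.
- **Brush:** The tip touched the jar's floor at first contact, at the expected height with 12–21 N. I then worked it through five full strokes up to the neck and back. Three of those bottom touches gave no clear contact force, because the brush had slipped about 1 mm in the grip. So I pressed a little lower and felt contact at about 11 N three more times. The brush is back upright in its stand, resting on its collar.
- **Lamps:** There were only two real lamp heads on the table. Both went fully home on the two end spigots of the rail, with the expected contact height felt each time (15 N and 11 N). I left the yellow look-alike alone.
- **Last checks:** The final side and top pictures show both lamps level on the rail, the cap flat on the mat, the brush on its collar and the bystanders where they started. The robot was touching nothing. I saw no lamp get knocked aside during the run.

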